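# Empty the tester's catch tray and refit the sprung keeper bar

### The job

First take both finished power modules out of the catch tray of the bench tester and set them down gently in the blue tote, side by side, flat on its floor and heat sinks up, without dropping them. Then squeeze the sprung keeper bar short by its two orange plates, lower it between the two blue cheeks at the front of the tray and let it spring out so that both its ends sit fully home in the cheeks' yellow-framed recesses, either way round. Leave the flux tin, the solder reel and the screwdriver where they are, and finish with the robot clear of everything.

Things in the scene. Friction and masses are not known exactly. Their poses are not given: they have to be found in the camera images.
- outfeed: fixed tester with catch tray, left or right of the robot. Origin: on the bench under the tray's centre; x from tray to tester, z up. Tray floor 8 mm above the bench, 150 (x) x 190 mm (y), side rims 22 mm above the bench, inner faces y = +-89 mm, front (-x) open. Black housing x = 77 to 267 mm, 225 mm wide, 110 mm high, knobs and handle up to 135 mm. Blue cheeks: see recess_left
- recess_left (a point): centre of the bottom (deepest face) of the recess in the cheek on outfeed's +y side; at (-100, 88, 55) mm in outfeed. The two upright blue cheeks are 46 mm wide in x, 82 mm high, inner faces y = +-80 mm (160 mm apart), outer +-96 mm; between them only a foot plate 6 mm high. Recess: blind, square, 17 x 17 mm, 8 mm deep, centred 55 mm above the bench, closed all round
- recess_right (a point): the same in the other cheek, at (-100, -88, 55) mm in outfeed. The two recess bottoms are 176 mm apart, so the bar sits home squeezed by 6 mm
- module1: finished power module: green board 90 x 46 x 4 mm at the bottom, on it a black block and a finned aluminium heat sink, together 84 x 40 mm and 41 mm high; 45 mm high in all, about 0.2 kg. Grip it across the 40 mm width. Origin: centre of the underside; x along its length, z up. Starts flat in the tray, heat sink up
- module2: second, identical finished power module: green board 90 x 46 x 4 mm at the bottom, on it a black block and a finned aluminium heat sink, together 84 x 40 mm and 41 mm high; 45 mm high in all, about 0.2 kg. Grip it across the 40 mm width. Origin: centre of the underside; x along its length, z up. Starts flat in the tray, heat sink up
- tote: fixed open blue tote, 240 mm (x) by 260 mm (y), 60 mm high, walls and floor 5 mm thick. Origin: centre of its underside; z up. It stands on the other side from the tester
- keeper_bar: fixed end of the sprung steel bar with two square orange plates, 0.21 kg in all. It lies on the plates' edges, axis level, 30 mm above the bench. Origin: on the axis, midway between the free plates; x along the axis to the sprung end, z up. 182 mm long free, 152 mm fully squeezed. Beyond each plate a round bar 12 mm thick, ending in a pin 9 mm thick, 14 mm long
- plunger (a joint): how far the sprung end (plate_sprung and tip_sprung) is pressed towards the fixed end, in m: 0 free, 0.030 fully squeezed (hard stop), about 0.006 when the bar sits home. The spring pushes with 2.5 N at 0, 10 N at 0.030
- plate_fixed (a point): centre of the outer face of the fixed plate, on the bar's axis. Each plate is 60 x 60 mm, 4 mm thick, square to the axis and centred on it, so it stands 30 mm above the axis; the bar's upper side is only 6 mm above the axis
- plate_sprung (a point): centre of the outer face of the sprung plate, on the axis. Outer faces 62 mm apart free, 32 mm fully squeezed. Grasp midway between the plate points: fingers go down outside both plates, above the bar (tips about 9 mm above the axis), and squeeze the plates together; on opening, the plates follow the fingers
- tip_fixed (a point): centre of the end face of the fixed end's pin, 60 mm beyond plate_fixed
- tip_sprung (a point): centre of the end face of the sprung end's pin, 60 mm beyond plate_sprung
- flux_tin: bystander: round tin 60 mm in diameter, 45 mm high; origin under its centre
- solder_reel: bystander: metal reel 60 mm in diameter, 46 mm high; origin under its centre
- screwdriver: bystander: screwdriver lying on the bench; origin near its middle
Things that resemble listed ones, but are neither listed nor needed, are in the scene too. Leave any brown look-alike of the module1 alone. What is shaped like the module2 but turquoise is not meant.

How it is judged:
By the outcome, as a careful person would: the job done as asked, in the order asked, and still so for the second after the job is handed in, with the robot touching nothing.
It also fails if it takes over 72 s, if anything falls off the work surface, if the arm or the gripper's body presses on something with over 40 N, if the wrist force passes 120 N, or if a joint passes its speed limit or range.

### The arm

A 6-joint arm with a two-finger parallel gripper is mounted at the origin on the work surface. World frame = base frame: x ahead of the robot, y to its left, z up, the work surface at z = 0. Lengths are in m, angles in rad, forces in N, time in s.
With the tool pointing down it reaches from about 0.3 to 0.775 m from the base axis. Payload 14.6 kg.
Tool frame: the origin (TCP) lies on the centre line of the jaws, within the pads' length; the fingertips stand ctrl.tcp_to_tips ahead of it and the grasp point (between the pads) lies 2 mm behind it (ctrl.tcp_to_tips is the distance from the TCP to the fingertips, in m); z points along the fingers, y is the line along which they close (so a half turn about z gives the same grasp; the last joint's range is limited). The gripper opens to 94 mm and grips with 3 to 60 N. Pads are 16 mm wide; open, the fingers measure 119 mm over their backs; the gripper's body (75 mm by 177 mm) begins 78 mm behind the grasp point.
Start: joints at [-1.367, 0.3, 1.521, -0, 1.321, -0.067], TCP at [0.147, -0.53, 0.222] pointing down, gripper open.
Joint ranges: [-3.03, 3.03], [-0.79, 2.21], [0.23, 2.52], [-1.04, 4.18], [0, 3.07], [-2.55, 2.55]. Speed limits (rad/s): [2.22, 2.22, 2.57, 3.14, 3.14, 3.14].

### API

Orientations are given as [roll, pitch, yaw] about the fixed x, y, z axes, in that order (R = Rz(yaw) Ry(pitch) Rx(roll)).
In Python, from station import telemetry, viewer, hand_in, ctrl gives the robot as it stands.
- The arm moves only by the tool step_arm, never from a script. Its argument "plan" is a list of rows, each an object of numbers: "dx", "dy", "dz": the shift along the tool's x, y, z scaled (see below); "rx", "ry", "rz": the turn, a rotation vector about the tool's x, y, z scaled (see below); "claw": the closure, from 0 (fully open) to 1 (shut). In form: [{"dx": .., "dy": .., "dz": .., "rx": .., "ry": .., "rz": .., "claw": ..}, ...]. A call has 1 to 10 rows; each row shifts and turns the commanded pose from where the row before left it, along the tool's axes as they then stand; what a row does not reach is not made up. The controller multiplies each number of a shift by 0.1 m and each number of a turn by 90 degrees. A row lasts 1/10 s, in which the tool goes at most 50 mm and 8.59 degrees, less where a joint would pass 70% of its speed; a pose out of reach is approached as far as the arm can. A call with a number of a shift or a turn outside -1 to 1 is refused whole. A call with a gripper value outside its range is refused whole. The fingers move at their own pace and stop on an object; "grip_force" is the grip in N (left out, the last holds). Time passes only in rows, so rows that do not move let the fingers close. It gives the time, the measured TCP pose, the force, the opening and the grip force at its end, in the units of the state.
- telemetry.get_obs(): the state, without advancing time (a new reading comes with each control period).
- viewer.camera(name): name is "scene" or "side" or "wrist"; returns a dict with "img" (420x560x3 uint8, red, green, blue), "z_map" (420x560 float32, m along the optical axis (not along the pixel's ray), 0 where there is no reading), "fx", "fy", "cx", "cy" (pixels), "dist" ([k1, k2, p1, p2, k3] as OpenCV has them; the pictures are not rectified), "R" (3x3) and "t" (3): a world point X has camera coordinates R X + t; the wrist camera has in their place "tool_from_camera" (4x4, takes a point from camera to tool coordinates, whose origin is the TCP and whose axes are the flange's). Camera axes: x right, y down, z forward; pixel columns grow to the right and rows downward; lengths in m; the calibration is good to about 2 mm. A picture is of the moment at which its call begins: read the wrist's pose just before it.
- hand_in(): hands the job in; it is judged then, once.
Trained networks look in a picture, given as the dict that the camera call returned (one of the last four; its "shot" number tells which), for a name from the list of things; names that differ only in an ending like _2 or _b are one class to them, and where a whole thing is asked for, a point or a joint stands for the part that bears it (a point fixed in the world has none). Each returns a list of dicts, best first, with "score" (0 to 1); they miss things now and then, are a little off and sometimes report something else, mostly with a low value. They report only what shows in the picture. A call takes as long as a camera call. They do not tell look-alikes from the thing itself.
- viewer.recognise(target, picture): "rect" ([left, top, right, bottom] in pixels, round what is visible of it).
The state is a dict: "time_s": time; "qpos": joint angles; "joint_vel": joint speeds; "tau": joint torques, N m; "ee_pos": TCP position; "eef_rot": TCP orientation; "force": force on the tool from outside, world axes, zero at the start; "moment": the same for the moment, N m; "grip_width": finger opening in m; "grip_force": force on a finger pad.
Only numpy, scipy, OpenCV 4.12 (cv2) and the standard library are available. Lean on these libraries where they do the work, as an engineer would, in place of code of your own. Each camera call takes 0.05 s, during which the arm holds its last target. There are 200 camera calls.

## Working session

There is one attempt and no reset: what is moved stays moved. The work goes in short steps, Python scripts to look and compute and a tool call to move; the robot and the scene stay as the last step left them, time stands still between calls to the robot, and variables do not carry over. Pictures are saved under pics/ and viewed, at most 10 in all, crops included, and the job is handed in when it is done.

Besides the shell and the picture viewer there is one more tool, called by a JSON object that holds its "method" and its "body", one argument or row to a line. step_arm: Moves the arm, as the interface text tells. Shifts and turns lie within -1 to 1; 1 stands for 0.1 m of shift or 90 degrees of turn. Its arguments: {"type":"object","properties":{"plan":{"type":"array"},"grip_force":{"type":"number"}},"required":["plan"]}

```bash
ls; mkdir -p pics; cat > h.py <<'E'
import numpy as np, cv2
from station import telemetry, viewer, ctrl
from scipy.spatial.transform import Rotation as Ro
def shot(name):
    o=telemetry.get_obs(); p=viewer.camera(name)
    p['K']=np.array([[p['fx'],0,p['cx']],[0,p['fy'],p['cy']],[0,0,1.]])
    if name=='wrist':
        T=np.eye(4);T[:3,:3]=Ro.from_euler('xyz',o['eef_rot']).as_matrix();T[:3,3]=o['ee_pos']
        W=T@np.array(p['tool_from_camera']); p['Rcw'],p['c']=W[:3,:3],W[:3,3]
    else:
        p['Rcw']=np.array(p['R']).T; p['c']=-p['Rcw']@np.array(p['t'])
    return p
def cloud(p):
    h,w=p['z_map'].shape
    u,v=np.meshgrid(np.arange(w),np.arange(h))
    n=cv2.undistortPoints(np.stack([u,v],-1).reshape(-1,1,2).astype(np.float64),p['K'],np.array(p['dist'],float)).reshape(h,w,2)
    X=np.concatenate([n,np.ones((h,w,1))],-1)*p['z_map'][...,None]
    X=X@p['Rcw'].T+p['c']; X[p['z_map']<=0]=np.nan
    return X
def px(p,P):
    P=np.atleast_2d(P).astype(float); R=p['Rcw'].T; t=-R@p['c']
    return cv2.projectPoints(P,cv2.Rodrigues(R)[0],t,p['K'],np.array(p['dist'],float))[0].reshape(-1,2)
def save(p,n,s=1): cv2.imwrite(f'pics/{n}.png',cv2.resize(p['img'][...,::-1],None,fx=s,fy=s))
E
cat > a.py <<'E'
from h import *
print(telemetry.get_obs(), ctrl.tcp_to_tips)
ims=[]
for c in ['scene','side']:
    p=shot(c); X=cloud(p); np.savez(f'{c}.npz',X=X,img=p['img']); ims.append(p['img'])
    save(p,c,1.4); print(c,p['c'].round(3))
    for t in ['outfeed','module1','tote','keeper_bar','plate_fixed','plate_sprung','tip_fixed','tip_sprung','flux_tin','solder_reel','screwdriver']:
        for d in viewer.recognise(t,p)[:5]:
            l,tp,r,b=map(int,d['rect']); q=X[tp:b+1,l:r+1].reshape(-1,3)
            print(t,round(d['score'],2),d['rect'],np.nanmedian(q,0).round(3) if len(q) else '')
E
python3 a.py
```

```text
pics
{'time_s': 0.0, 'qpos': array([-1.36660270e+00,  3.00497161e-01,  1.52159151e+00,  7.15065372e-06,
        1.32069382e+00, -6.66129673e-02]), 'joint_vel': array([-3.22015870e-03,  3.56578908e-05, -4.45768819e-04, -7.25785288e-04,
       -9.03492795e-04, -7.84371333e-04]), 'tau': array([-4.24569644e-04, -5.31802511e+01, -3.52738237e+01,  7.08405278e-02,
        2.44555034e-02, -7.83539804e-05]), 'ee_pos': array([ 0.1470718 , -0.52971628,  0.22186761]), 'eef_rot': array([-3.14040592e+00, -8.61101463e-05,  2.70804769e-01]), 'force': array([ 0.39182615, -0.06842244, -0.07647396]), 'moment': array([-0.0047501 ,  0.01246185, -0.03981866]), 'grip_force': 0.0, 'grip_width': 0.09388592659116778} 0.017
scene [ 1.37  -0.315  0.748]
outfeed 0.56 [299.8, 161.6, 450.3, 277.8] [0.68  0.239 0.018]
outfeed 0.18 [254.9, 190.6, 279.5, 222.2] [ 0.5   -0.011  0.029]
module1 0.89 [322.9, 191.5, 351.9, 216.9] [0.546 0.176 0.044]
module1 0.73 [342.4, 183.0, 369.9, 201.7] [0.52  0.259 0.051]
module1 0.67 [289.0, 224.2, 305.7, 248.4] [0.643 0.025 0.033]
module1 0.57 [377.4, 165.4, 399.9, 188.8] [0.46  0.
[... 793 characters left out ...]
 285.8, 253.2, 320.8] [0.517 0.281 0.041]
module1 0.68 [210.0, 257.1, 255.3, 289.0] [0.544 0.209 0.043]
module1 0.66 [220.2, 203.4, 254.6, 242.6] [0.622 0.044 0.013]
tote 0.55 [239.7, 131.0, 345.2, 196.4] [ 0.598 -0.297  0.007]
keeper_bar 0.85 [270.2, 201.5, 329.0, 242.2] [ 0.488 -0.027  0.002]
plate_fixed 0.77 [267.1, 202.3, 335.0, 242.0] [ 0.484 -0.03   0.002]
plate_sprung 0.54 [301.3, 214.1, 330.5, 242.0] [ 0.443 -0.02   0.002]
tip_sprung 0.96 [297.8, 213.5, 335.1, 244.5] [ 0.442 -0.022  0.002]
flux_tin 0.84 [187.9, 186.3, 212.8, 212.5] [0.746 0.003 0.026]
solder_reel 0.79 [298.7, 288.3, 332.8, 329.4] [0.36  0.218 0.015]
screwdriver 0.71 [336.6, 187.6, 401.6, 215.6] [ 0.347 -0.204  0.001]
```

View pics/scene.png

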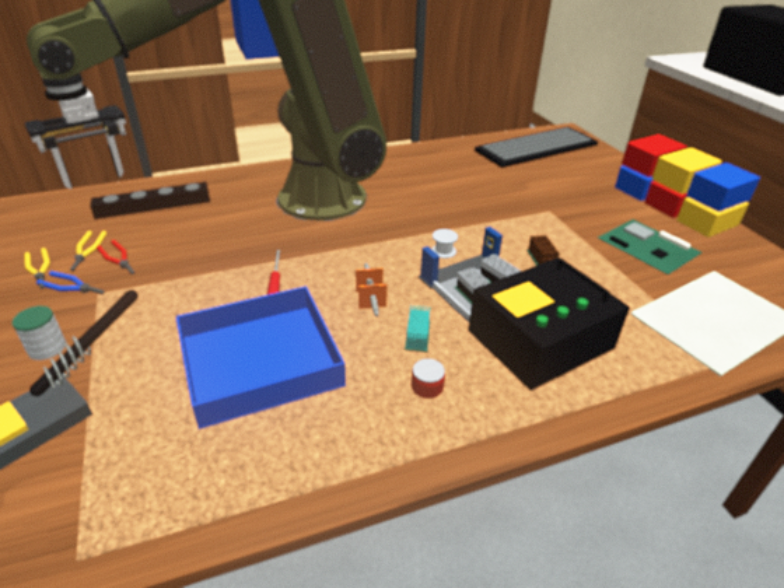

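View pics/side.png

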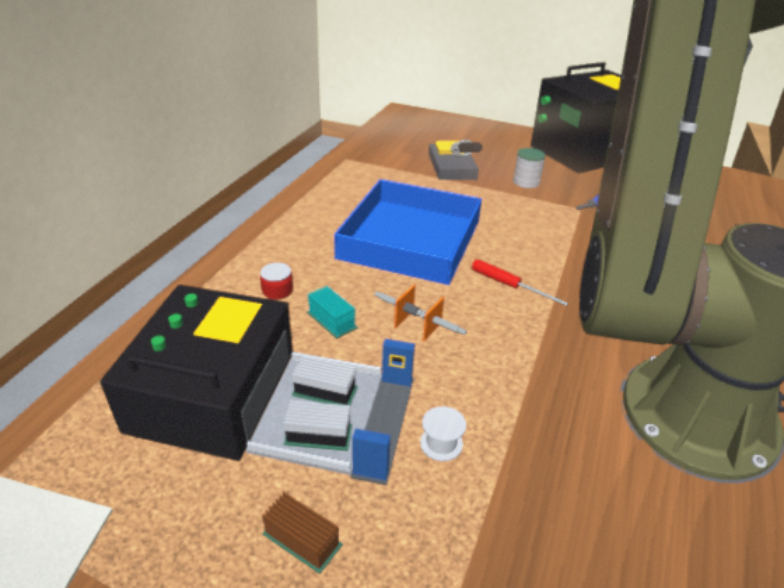

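Side picture: two grey-finned modules in the tray at (325,380) and (318,425). Scene picture: the same two at (470,285) and (497,265). Look-alikes are the turquoise block (side 331,311; scene 418,328) and the brown one (side 300,530; scene 543,250). I choose the grey pair in the tray. The bar with orange plates is at (418,312) in the side picture, with the sprung end still to be told. The tote is at (410,230).

```bash
cat > b.py <<'E'
from h import *
def rect(P): 
    (c,s,a)=cv2.minAreaRect((P[:,:2]*1000).astype(np.float32)); return np.round(c,1),np.round(s,1),round(a,1)
for c in ['scene','side']:
    d=np.load(c+'.npz'); X,img=d['X'],d['img']; hsv=cv2.cvtColor(img,cv2.COLOR_RGB2HSV)
    H,S,V=[hsv[...,i].astype(int) for i in range(3)]; z=X[...,2]
    blue=(H>100)&(H<125)&(S>140)
    ora=(H<14)&(S>170)&(V>110)
    def comps(m,n,minn=15):
        k,l,st,ce=cv2.connectedComponentsWithStats(m.astype(np.uint8))
        for i in range(1,k):
            if st[i,4]>=minn:
                P=X[l==i]; print(c,n,st[i,4],ce[i].round(),np.median(P,0).round(3),rect(P))
    inw=(X[...,0]>.2)&(X[...,0]<.9)&(abs(X[...,1])<.55)
    comps(blue&inw&(z>.03)&(X[...,1]>0),'cheek')
    comps(blue&inw&(z>.076)&(X[...,1]>0),'cheektop',4)
    comps(inw&(z>.046)&(z<.060)&(S<60)&(X[...,1]>.1),'mod')
    comps(blue&inw&(z>.052)&(X[...,1]<0),'toterim')
    comps(ora&inw&(z>.008)&(z<.07),'orange')
    comps(inw&(z>.1)&(z<.125)&(V<80)&(X[...,1]>0),'house')
    comps((S<60)&inw&(z>.015)&(z<.045)&(abs(X[...,1])<.1)&(X[...,0]<.6),'steel',5)
im=cv2.imread('pics/side.png')[300:500,230:480]; cv2.imwrite('pics/side_c.png',cv2.resize(im,None,fx=3,fy=3,interpolation=cv2.INTER_CUBIC))
E
python3 b.py
```

```text
scene cheek 86 [352. 171.] [0.446 0.297 0.073] (array([436.8, 297.3]), array([42.4, 12.4]), 8.5)
scene cheek 35 [308. 181.] [0.469 0.126 0.082] (array([465.8, 126.3]), array([44.1, 13.5]), 4.9)
scene cheektop 39 [352. 166.] [0.436 0.297 0.081] (array([435.7, 297.1]), array([40.3, 10.9]), 8.7)
scene cheektop 33 [307. 181.] [0.469 0.126 0.082] (array([465.8, 126.3]), array([44.1, 13.5]), 4.9)
scene mod 81 [317. 168.] [0.358 0.212 0.047] (array([362.1, 213. ]), array([53.7, 55.4]), 63.1)
scene mod 225 [357. 190.] [0.521 0.271 0.052] (array([519.2, 273.9]), array([80.2, 45.2]), 19.3)
scene mod 192 [337. 198.] [0.543 0.192 0.052] (array([542.8, 194.1]), array([63.6, 43.1]), 9.7)
scene mod 85 [425. 245.] [0.8   0.319 0.052] (array([800.9, 315.1]), array([  4. , 122.6]), 10.5)
scene mod 21 [402. 256.] [0.816 0.234 0.051] (array([816.1, 235.5]), array([ 2.1, 30.1]), 7.3)
scene toterim 729 [183. 254.] [ 0.705 -0.282  0.057] (array([ 594.2, -274.7]), array([241.5, 254.3]), 2.9)
scene orange 400 [265. 204.] [ 0.505 -0.018  0.042] (array([481.6, -16.2]), array([58.1, 67.7]), 77.0)
scene orange 8
[... 1781 characters left out ...]

side orange 150 [288. 218.] [ 0.507 -0.009  0.04 ] (array([506.6, -19.2]), array([57.9,  5.4]), 78.9)
side orange 146 [308. 227.] [ 0.452 -0.001  0.039] (array([450.5,  -9.1]), array([61.7,  3.1]), 78.7)
side house 5770 [139. 253.] [0.695 0.295 0.11 ] (array([711. , 263.8]), array([189.5, 222.2]), 10.2)
side steel 63 [275. 212.] [ 0.545 -0.027  0.034] (array([546.8, -27.7]), array([ 9.3, 41.6]), 72.6)
side steel 84 [295. 221.] [ 0.487 -0.014  0.034] (array([485.9, -15.7]), array([15.1, 37.7]), 84.6)
side steel 5 [253. 227.] [0.576 0.035 0.024] (array([576.2,  35.1]), array([0.1, 3.1]), 24.7)
side steel 113 [320. 232.] [ 0.421 -0.002  0.034] (array([420.1,  -2.8]), array([12.8, 59.1]), 76.7)
```

View pics/side_c.png

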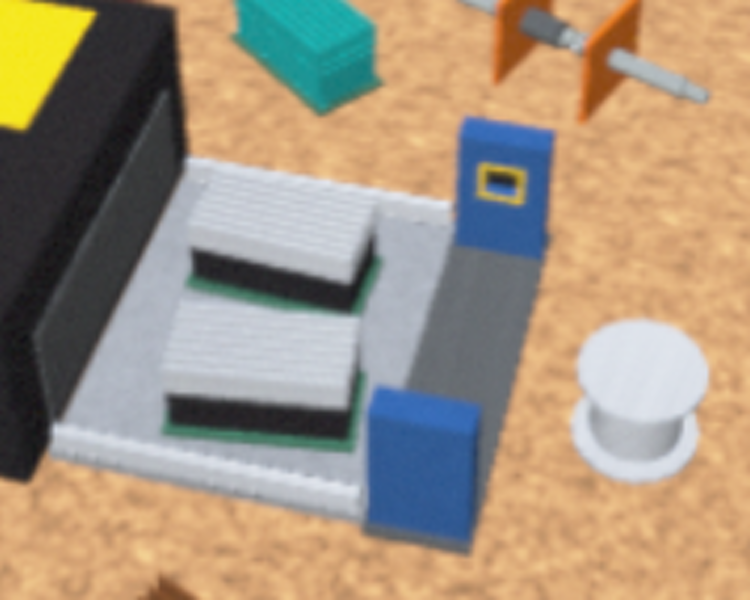

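The crop confirms that the two grey-finned modules with green boards are in the tray, at about (275,230) and (260,370) in the crop. The turquoise block is outside the tray, at (310,50).

```bash
cat > d.py <<'E'
import sys
from h import *
# usage: d.py x y z yaw  (mm, deg): tool-frame shift and turn still to go
x,y,z,yaw=map(float,sys.argv[1:5]); o=telemetry.get_obs()
R=Ro.from_euler('xyz',o['eef_rot']).as_matrix(); G=Ro.from_euler('xyz',[np.pi,0,np.radians(yaw)]).as_matrix()
print('pos',(np.array(o['ee_pos'])*1e3).round(1),'rot',np.degrees(o['eef_rot']).round(1),'w',round(o['grip_width']*1e3,1),'F',np.round(o['force'],1),'gf',round(o['grip_force'],1))
d=(np.array([x,y,z])/1e3-o['ee_pos'])
print('shift units',(R.T@d/.1).round(3),'| after turning',(G.T@d/.1).round(3),'turn units',(Ro.from_matrix(R.T@G).as_rotvec()/(np.pi/2)).round(3))
E
python3 d.py 551 195 200 6.7
```

```text
pos [ 147.1 -529.9  222.5] rot [-180.    -0.    15.5] w 93.9 F [-0.4 -0.3  0. ] gf 0.0
shift units [ 5.831 -5.905  0.225] | after turning [ 4.857 -6.729  0.225] turn units [-0.    -0.     0.098]
```

{"method": "step_arm", "body": {
  "plan": [
    {"dx": 0.29,"dy": -0.295,"claw": 0.34},
    {"dx": 0.29,"dy": -0.295,"claw": 0.34},
    {"dx": 0.29,"dy": -0.295,"claw": 0.34},
    {"dx": 0.29,"dy": -0.295,"claw": 0.34},
    {"dx": 0.29,"dy": -0.295,"claw": 0.34},
    {"dx": 0.29,"dy": -0.295,"claw": 0.34},
    {"dx": 0.29,"dy": -0.295,"claw": 0.34},
    {"dx": 0.29,"dy": -0.295,"claw": 0.34},
    {"dx": 0.29,"dy": -0.295,"claw": 0.34},
    {"dx": 0.29,"dy": -0.295,"claw": 0.34}
  ],
  "grip_force": 20
}}

```text
$.plan[0]: bad value
```

{"method": "step_arm", "body": {
  "plan": [
    {"dx": 0.29,"dy": -0.295,"claw": 0.34},
    {"dx": 0.29,"dy": -0.295,"claw": 0.34},
    {"dx": 0.29,"dy": -0.295,"claw": 0.34},
    {"dx": 0.29,"dy": -0.295,"claw": 0.34},
    {"dx": 0.29,"dy": -0.295,"claw": 0.34},
    {"dx": 0.29,"dy": -0.295,"claw": 0.34},
    {"dx": 0.29,"dy": -0.295,"claw": 0.34},
    {"dx": 0.29,"dy": -0.295,"claw": 0.34},
    {"rz": 0.05,"claw": 0.34},
    {"rz": 0.05,"claw": 0.34}
  ]
}}

```text
$.plan[0]: bad value
```

```bash
python3 d.py 551 195 200 6.7; cat > w.py <<'E'
from h import *
p=shot('wrist'); X=cloud(p); save(p,'wrist1',1.4)
print(p['c'].round(3))
import b2
E
cat > b2.py <<'E'
from h import *
def rect(P):
    P=P[np.isfinite(P[:,0])]; (c,s,a)=cv2.minAreaRect((P[:,:2]*1000).astype(np.float32)); return np.round(c,1),np.round(s,1),round(a,1),'z',np.median(P[:,2]).round(4)
def comps(p,X,lo,hi,lab,minn=150,blue=None):
    m=(X[...,2]>lo)&(X[...,2]<hi)
    if blue:
        hsv=cv2.cvtColor(p['img'],cv2.COLOR_RGB2HSV); m&=(hsv[...,0]>100)&(hsv[...,0]<125)&(hsv[...,1]>140)
    k,l,st,ce=cv2.connectedComponentsWithStats(m.astype(np.uint8))
    for i in range(1,k):
        if st[i,4]>=minn: print(lab,st[i,4],ce[i].round(),rect(X[l==i]))
E
cat > w.py <<'E'
from h import *; from b2 import *
p=shot('wrist'); X=cloud(p); save(p,'wrist1',1.4)
comps(p,X,.048,.06,'mod'); comps(p,X,.076,.09,'cheek',40,True)
E
python3 w.py
```

```text
pos [ 147.1 -529.9  222.5] rot [-180.    -0.    15.5] w 93.9 F [-0.4 -0.3  0. ] gf 0.0
shift units [ 5.831 -5.905  0.225] | after turning [ 4.857 -6.729  0.225] turn units [-0.    -0.     0.098]
mod 221 [468.   9.] (array([ 390.6, -660.4]), array([ 8.3, 42.9]), 1.7, 'z', np.float64(0.0535))
mod 714 [543. 147.] (array([ 277.5, -805.6]), array([122.2,  43.4]), 28.0, 'z', np.float64(0.0537))
```

{"method": "step_arm", "body": {
  "plan": [
    {"dx": 0.29,"dy": -0.295,"dz": 0,"rx": 0,"ry": 0,"rz": 0,"claw": 0.34},
    {"dx": 0.29,"dy": -0.295,"dz": 0,"rx": 0,"ry": 0,"rz": 0,"claw": 0.34},
    {"dx": 0.29,"dy": -0.295,"dz": 0,"rx": 0,"ry": 0,"rz": 0,"claw": 0.34},
    {"dx": 0.29,"dy": -0.295,"dz": 0,"rx": 0,"ry": 0,"rz": 0,"claw": 0.34},
    {"dx": 0.29,"dy": -0.295,"dz": 0,"rx": 0,"ry": 0,"rz": 0,"claw": 0.34},
    {"dx": 0.29,"dy": -0.295,"dz": 0,"rx": 0,"ry": 0,"rz": 0,"claw": 0.34},
    {"dx": 0.29,"dy": -0.295,"dz": 0,"rx": 0,"ry": 0,"rz": 0,"claw": 0.34},
    {"dx": 0.29,"dy": -0.295,"dz": 0,"rx": 0,"ry": 0,"rz": 0,"claw": 0.34},
    {"dx": 0.29,"dy": -0.295,"dz": 0,"rx": 0,"ry": 0,"rz": 0,"claw": 0.34},
    {"dx": 0.29,"dy": -0.295,"dz": 0,"rx": 0,"ry": 0,"rz": 0,"claw": 0.34}
  ],
  "grip_force": 20
}}

```text
time_s: 2.25
ee_pos: [0.3481, -0.1666, 0.2227]
eef_rot: [3.141, -0.001, 0.271]
force: [0.0, -0.2, -1.0]
grip_width: 0.062
grip_force: 0.0
```

{"method": "step_arm", "body": {
  "plan": [
    {"dx": 0.29,"dy": -0.295,"dz": 0,"rx": 0,"ry": 0,"rz": 0,"claw": 0.34},
    {"dx": 0.29,"dy": -0.295,"dz": 0,"rx": 0,"ry": 0,"rz": 0,"claw": 0.34},
    {"dx": 0.29,"dy": -0.295,"dz": 0,"rx": 0,"ry": 0,"rz": 0,"claw": 0.34},
    {"dx": 0.29,"dy": -0.295,"dz": 0,"rx": 0,"ry": 0,"rz": 0,"claw": 0.34},
    {"dx": 0.29,"dy": -0.295,"dz": 0,"rx": 0,"ry": 0,"rz": 0,"claw": 0.34},
    {"dx": 0.29,"dy": -0.295,"dz": 0,"rx": 0,"ry": 0,"rz": 0,"claw": 0.34},
    {"dx": 0.29,"dy": -0.295,"dz": 0,"rx": 0,"ry": 0,"rz": 0,"claw": 0.34},
    {"dx": 0.29,"dy": -0.295,"dz": 0,"rx": 0,"ry": 0,"rz": 0,"claw": 0.34},
    {"dx": 0,"dy": 0,"dz": 0,"rx": 0,"ry": 0,"rz": 0.049,"claw": 0.34},
    {"dx": 0,"dy": 0,"dz": 0,"rx": 0,"ry": 0,"rz": 0.049,"claw": 0.34}
  ]
}}

```text
time_s: 3.25
ee_pos: [0.5082, 0.1224, 0.222]
eef_rot: [3.142, 0.001, 0.116]
force: [-0.8, -0.7, 0.8]
grip_width: 0.0622
grip_force: 0.0
```

```bash
python3 w.py;  python3 d.py 551 195 47 6.7
```

```text
mod 1698 [527. 152.] (array([ 584.8, -144.9]), array([238.7,   4.8]), 2.8, 'z', np.float64(0.0542))
mod 365 [197.  82.] (array([622., 232.]), array([  3.8, 195.6]), 11.5, 'z', np.float64(0.0544))
mod 251 [229. 151.] (array([553. , 190.4]), array([83.9,  3.3]), 6.5, 'z', np.float64(0.0539))
mod 247 [235. 152.] (array([553.8, 184.2]), array([83.5,  3.5]), 6.5, 'z', np.float64(0.054))
mod 246 [240. 152.] (array([554.5, 178. ]), array([83.9,  2.9]), 7.5, 'z', np.float64(0.0541))
mod 282 [207. 150.] (array([549.3, 214.6]), array([83.9,  3.8]), 6.7, 'z', np.float64(0.0539))
mod 280 [213. 152.] (array([550. , 208.4]), array([83.8,  3.7]), 6.4, 'z', np.float64(0.0539))
mod 263 [218. 152.] (array([551.1, 202.4]), array([83. ,  3.4]), 6.4, 'z', np.float64(0.0538))
mod 262 [224. 152.] (array([551.7, 196.3]), array([83.3,  3.5]), 6.2, 'z', np.float64(0.054))
mod 2454 [153. 171.] (array([522.1, 273.9]), array([84.7, 41.8]), 18.3, 'z', np.float64(0.0534))
mod 153 [388. 255.] (array([452.8, -10.2]), array([59.5,  3.6]), 79.9, 'z', np.float64(0.0542))
mod 188 [534. 256.] (array([ 472. , -195.4]), array([ 2. , 78.1]), 3.2, 'z', np.float64(0.0545))
cheek 523 [276. 245.] (array([462.4, 127.8]), array([45.3, 15.4]), 9.6, 'z', np.float64(0.0835))
cheek 501 [118. 253.] (array([431.6, 300.8]), array([44.4, 17.1]), 9.8, 'z', np.float64(0.0834))
pos [508.1 121.9 222.1] rot [180.    0.    6.3] w 62.1 F [-0.1 -0.4  0.6] gf 0.0
shift units [ 0.508 -0.68   1.751] | after turning [ 0.512 -0.676  1.751] turn units [ 0.     0.    -0.004]
```

View pics/wrist1.png

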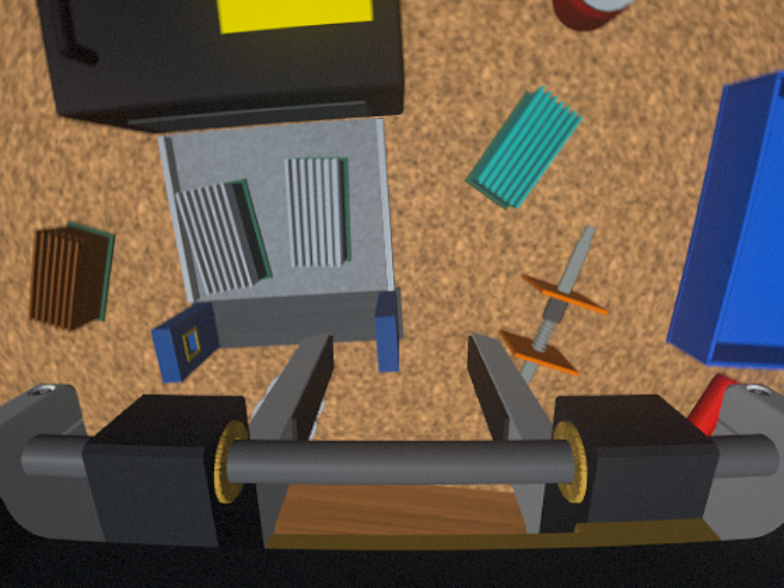

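The wrist picture shows module A in the tray at (317,212) and module B at (222,240). The turquoise (525,148) and brown (70,278) look-alikes are both outside the tray. The left cheek's recess shows at (192,343).

{"method": "step_arm", "body": {
  "plan": [
    {"dx": 0.26,"dy": -0.345,"dz": 0,"rx": 0,"ry": 0,"rz": 0,"claw": 0.34},
    {"dx": 0.26,"dy": -0.345,"dz": 0,"rx": 0,"ry": 0,"rz": 0,"claw": 0.34},
    {"dx": 0,"dy": 0,"dz": 0.4,"rx": 0,"ry": 0,"rz": 0,"claw": 0.34},
    {"dx": 0,"dy": 0,"dz": 0.4,"rx": 0,"ry": 0,"rz": 0,"claw": 0.34},
    {"dx": 0,"dy": 0,"dz": 0.4,"rx": 0,"ry": 0,"rz": 0,"claw": 0.34},
    {"dx": 0,"dy": 0,"dz": 0.3,"rx": 0,"ry": 0,"rz": 0,"claw": 0.34},
    {"dx": 0,"dy": 0,"dz": 0.15,"rx": 0,"ry": 0,"rz": 0,"claw": 0.34},
    {"dx": 0,"dy": 0,"dz": 0.1,"rx": 0,"ry": 0,"rz": 0,"claw": 0.34},
    {"dx": 0,"dy": 0,"dz": 0,"rx": 0,"ry": 0,"rz": 0,"claw": 0.34},
    {"dx": 0,"dy": 0,"dz": 0,"rx": 0,"ry": 0,"rz": 0,"claw": 0.34}
  ]
}}

```text
time_s: 4.3
ee_pos: [0.5524, 0.1961, 0.0488]
eef_rot: [-3.141, -0.002, 0.117]
force: [-0.7, 0.3, -0.0]
grip_width: 0.0624
grip_force: 0.0
```

```bash
python3 d.py 552 196.4 47 6.5
```

```text
pos [552.4 196.1  48.8] rot [-1.8e+02 -1.0e-01  6.7e+00] w 62.4 F [-0.7  0.3 -0. ] gf 0.0
shift units [-0.003 -0.004  0.018] | after turning [-0.003 -0.004  0.018] turn units [-0.    -0.001  0.002]
```

{"method": "step_arm", "body": {
  "plan": [
    {"dx": 0,"dy": 0,"dz": 0.06,"rx": 0,"ry": 0,"rz": 0,"claw": 0.34},
    {"dx": 0,"dy": 0,"dz": 0,"rx": 0,"ry": 0,"rz": 0,"claw": 0.7},
    {"dx": 0,"dy": 0,"dz": 0,"rx": 0,"ry": 0,"rz": 0,"claw": 0.7},
    {"dx": 0,"dy": 0,"dz": 0,"rx": 0,"ry": 0,"rz": 0,"claw": 0.7},
    {"dx": 0,"dy": 0,"dz": 0,"rx": 0,"ry": 0,"rz": 0,"claw": 0.7},
    {"dx": 0,"dy": 0,"dz": 0,"rx": 0,"ry": 0,"rz": 0,"claw": 0.7},
    {"dx": 0,"dy": 0,"dz": -0.1,"rx": 0,"ry": 0,"rz": 0,"claw": 0.7},
    {"dx": 0,"dy": 0,"dz": -0.3,"rx": 0,"ry": 0,"rz": 0,"claw": 0.7},
    {"dx": 0,"dy": 0,"dz": -0.4,"rx": 0,"ry": 0,"rz": 0,"claw": 0.7},
    {"dx": 0,"dy": 0,"dz": -0.4,"rx": 0,"ry": 0,"rz": 0,"claw": 0.7}
  ]
}}

```text
time_s: 5.3
ee_pos: [0.5513, 0.1958, 0.1632]
eef_rot: [3.141, 0.001, 0.117]
force: [1.1, 0.1, -1.2]
grip_width: 0.0401
grip_force: 20.0
```

```bash
python3 d.py 594 -325 165 2.7
```

```text
pos [551.3 195.8 163.2] rot [180.    0.    6.7] w 40.1 F [ 1.1  0.1 -1.2] gf 20.0
shift units [-0.183  5.222 -0.017] | after turning [ 0.182  5.222 -0.018] turn units [0.    0.    0.044]
```

{"method": "step_arm", "body": {
  "plan": [
    {"dx": 0,"dy": 0,"dz": 0,"rx": 0,"ry": 0,"rz": 0.044,"claw": 0.7},
    {"dx": 0.013,"dy": 0.2,"dz": 0,"rx": 0,"ry": 0,"rz": 0,"claw": 0.7},
    {"dx": 0.013,"dy": 0.4,"dz": 0,"rx": 0,"ry": 0,"rz": 0,"claw": 0.7},
    {"dx": 0.013,"dy": 0.4,"dz": 0,"rx": 0,"ry": 0,"rz": 0,"claw": 0.7},
    {"dx": 0.013,"dy": 0.4,"dz": 0,"rx": 0,"ry": 0,"rz": 0,"claw": 0.7},
    {"dx": 0.013,"dy": 0.4,"dz": 0,"rx": 0,"ry": 0,"rz": 0,"claw": 0.7},
    {"dx": 0.013,"dy": 0.4,"dz": 0,"rx": 0,"ry": 0,"rz": 0,"claw": 0.7},
    {"dx": 0.013,"dy": 0.4,"dz": 0,"rx": 0,"ry": 0,"rz": 0,"claw": 0.7},
    {"dx": 0.013,"dy": 0.4,"dz": 0,"rx": 0,"ry": 0,"rz": 0,"claw": 0.7},
    {"dx": 0.013,"dy": 0.4,"dz": 0,"rx": 0,"ry": 0,"rz": 0,"claw": 0.7}
  ]
}}

```text
time_s: 6.3
ee_pos: [0.5794, -0.1448, 0.1621]
eef_rot: [3.142, -0.0, 0.048]
force: [0.0, 1.4, -2.6]
grip_width: 0.0398
grip_force: 20.0
```

{"method": "step_arm", "body": {
  "plan": [
    {"dx": 0.013,"dy": 0.4,"dz": 0,"rx": 0,"ry": 0,"rz": 0,"claw": 0.7},
    {"dx": 0.013,"dy": 0.4,"dz": 0,"rx": 0,"ry": 0,"rz": 0,"claw": 0.7},
    {"dx": 0.013,"dy": 0.4,"dz": 0,"rx": 0,"ry": 0,"rz": 0,"claw": 0.7},
    {"dx": 0.013,"dy": 0.4,"dz": 0,"rx": 0,"ry": 0,"rz": 0,"claw": 0.7},
    {"dx": 0.013,"dy": 0.22,"dz": 0,"rx": 0,"ry": 0,"rz": 0,"claw": 0.7},
    {"dx": 0,"dy": 0,"dz": 0,"rx": 0,"ry": 0,"rz": 0,"claw": 0.7},
    {"dx": 0,"dy": 0,"dz": 0,"rx": 0,"ry": 0,"rz": 0,"claw": 0.7}
  ]
}}

```text
time_s: 7.0
ee_pos: [0.5945, -0.3244, 0.1614]
eef_rot: [-3.141, 0.0, 0.047]
force: [0.0, -0.1, -2.1]
grip_width: 0.0399
grip_force: 20.0
```

```bash
python3 d.py 594 -325 41 2.7; cat > w2.py <<'E'
from h import *; from b2 import *
p=shot('wrist'); X=cloud(p); save(p,'wrist2',1.4)
comps(p,X,.055,.065,'rim',150,True)
comps(p,X,.0,.012,'floor',150,True)
E
python3 w2.py
```

```text
pos [ 594.5 -324.4  161.4] rot [-180.     0.     2.7] w 39.9 F [ 0.  -0.1 -2.1] gf 20.0
shift units [-0.005  0.006  1.204] | after turning [-0.005  0.006  1.204] turn units [-0.  0.  0.]
rim 4517 [224. 146.] (array([ 601.9, -273.6]), array([218.9, 260. ]), 3.0, 'z', np.float64(0.0609))
floor 34468 [228. 169.] (array([ 598.4, -273.4]), array([217.3, 253.6]), 2.8, 'z', np.float64(0.0064))
```

View pics/wrist2.png

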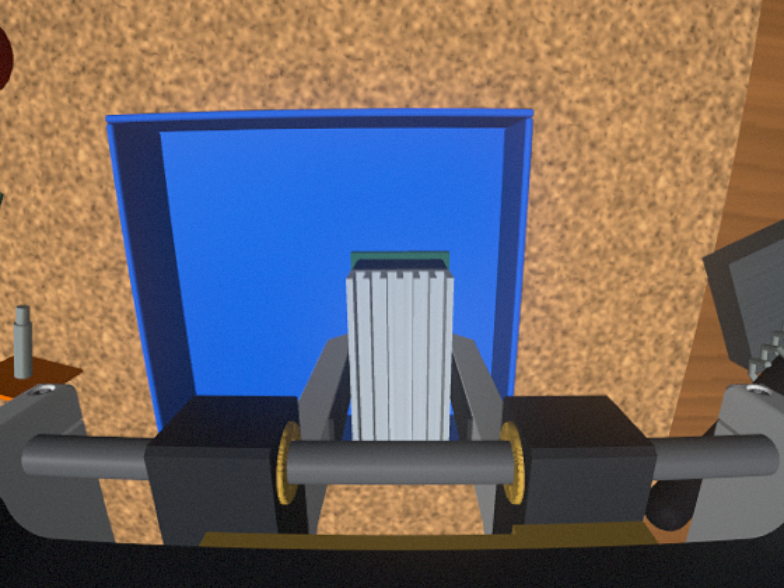

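Wrist picture: the module is held level at (400,340), inside the tote (rim from x 110 to 530), heat sink up.

{"method": "step_arm", "body": {
  "plan": [
    {"dx": 0,"dy": 0,"dz": 0.3,"rx": 0,"ry": 0,"rz": 0,"claw": 0.7},
    {"dx": 0,"dy": 0,"dz": 0.4,"rx": 0,"ry": 0,"rz": 0,"claw": 0.7},
    {"dx": 0,"dy": 0,"dz": 0.3,"rx": 0,"ry": 0,"rz": 0,"claw": 0.7},
    {"dx": 0,"dy": 0,"dz": 0.1,"rx": 0,"ry": 0,"rz": 0,"claw": 0.7},
    {"dx": 0,"dy": 0,"dz": 0.05,"rx": 0,"ry": 0,"rz": 0,"claw": 0.7},
    {"dx": 0,"dy": 0,"dz": 0,"rx": 0,"ry": 0,"rz": 0,"claw": 0.7},
    {"dx": 0,"dy": 0,"dz": 0,"rx": 0,"ry": 0,"rz": 0,"claw": 0.7}
  ]
}}

```text
time_s: 7.75
ee_pos: [0.5955, -0.3248, 0.0484]
eef_rot: [3.14, -0.002, 0.048]
force: [-0.0, -0.1, -1.8]
grip_width: 0.0399
grip_force: 20.0
```

{"method": "step_arm", "body": {
  "plan": [
    {"dx": 0,"dy": 0,"dz": 0.03,"rx": 0,"ry": 0,"rz": 0,"claw": 0.7},
    {"dx": 0,"dy": 0,"dz": 0.01,"rx": 0,"ry": 0,"rz": 0,"claw": 0.7},
    {"dx": 0,"dy": 0,"dz": 0.01,"rx": 0,"ry": 0,"rz": 0,"claw": 0.7},
    {"dx": 0,"dy": 0,"dz": 0,"rx": 0,"ry": 0,"rz": 0,"claw": 0.7}
  ]
}}

```text
time_s: 8.15
ee_pos: [0.5947, -0.3246, 0.0414]
eef_rot: [-3.142, 0.0, 0.048]
force: [-0.3, 0.5, -1.5]
grip_width: 0.0396
grip_force: 20.0
```

{"method": "step_arm", "body": {
  "plan": [
    {"dx": 0,"dy": 0,"dz": 0.01,"rx": 0,"ry": 0,"rz": 0,"claw": 0.7},
    {"dx": 0,"dy": 0,"dz": 0,"rx": 0,"ry": 0,"rz": 0,"claw": 0.7}
  ]
}}

```text
time_s: 8.35
ee_pos: [0.5947, -0.3246, 0.0403]
eef_rot: [-3.141, 0.0, 0.048]
force: [-0.2, 0.5, -1.6]
grip_width: 0.0397
grip_force: 20.0
```

{"method": "step_arm", "body": {
  "plan": [
    {"dx": 0,"dy": 0,"dz": 0.01,"rx": 0,"ry": 0,"rz": 0,"claw": 0.7},
    {"dx": 0,"dy": 0,"dz": 0,"rx": 0,"ry": 0,"rz": 0,"claw": 0.7}
  ]
}}

```text
time_s: 8.55
ee_pos: [0.5947, -0.3246, 0.0393]
eef_rot: [-3.141, 0.0, 0.048]
force: [-0.6, 0.1, -1.6]
grip_width: 0.0397
grip_force: 20.0
```

{"method": "step_arm", "body": {
  "plan": [
    {"dx": 0,"dy": 0,"dz": 0.01,"rx": 0,"ry": 0,"rz": 0,"claw": 0.7},
    {"dx": 0,"dy": 0,"dz": 0,"rx": 0,"ry": 0,"rz": 0,"claw": 0.7}
  ]
}}

```text
time_s: 8.75
ee_pos: [0.5948, -0.3247, 0.0387]
eef_rot: [3.141, -0.0, 0.048]
force: [-0.9, 0.7, 1.7]
grip_width: 0.0399
grip_force: 20.0
```

{"method": "step_arm", "body": {
  "plan": [
    {"dx": 0,"dy": 0,"dz": 0.01,"rx": 0,"ry": 0,"rz": 0,"claw": 0.7},
    {"dx": 0,"dy": 0,"dz": 0,"rx": 0,"ry": 0,"rz": 0,"claw": 0.7}
  ]
}}

```text
time_s: 8.95
ee_pos: [0.5949, -0.3247, 0.0387]
eef_rot: [3.141, -0.0, 0.048]
force: [-6.9, 4.1, 11.4]
grip_width: 0.0401
grip_force: 20.0
```

{"method": "step_arm", "body": {
  "plan": [
    {"dx": 0,"dy": 0,"dz": -0.01,"rx": 0,"ry": 0,"rz": 0,"claw": 0.7},
    {"dx": 0,"dy": 0,"dz": 0,"rx": 0,"ry": 0,"rz": 0,"claw": 0.34},
    {"dx": 0,"dy": 0,"dz": 0,"rx": 0,"ry": 0,"rz": 0,"claw": 0.34},
    {"dx": 0,"dy": 0,"dz": 0,"rx": 0,"ry": 0,"rz": 0,"claw": 0.34},
    {"dx": 0,"dy": 0,"dz": -0.1,"rx": 0,"ry": 0,"rz": 0,"claw": 0.34},
    {"dx": 0,"dy": 0,"dz": -0.4,"rx": 0,"ry": 0,"rz": 0,"claw": 0.34},
    {"dx": 0,"dy": 0,"dz": -0.4,"rx": 0,"ry": 0,"rz": 0,"claw": 0.34},
    {"dx": 0,"dy": 0,"dz": -0.4,"rx": 0,"ry": 0,"rz": 0,"claw": 0.34}
  ]
}}

```text
time_s: 9.75
ee_pos: [0.5946, -0.3245, 0.1708]
eef_rot: [3.141, -0.0, 0.048]
force: [0.0, 0.4, -0.2]
grip_width: 0.0623
grip_force: 0.0
```

```bash
python3 d.py 522 274 165 18.5; cat > w3.py <<'E'
from h import *; from b2 import *
p=shot('wrist'); X=cloud(p); save(p,'wrist3',1.4)
comps(p,X,.045,.054,'mod'); comps(p,X,.006,.014,'board')
E
python3 w3.py
```

```text
pos [ 594.6 -324.5  170.8] rot [180.   -0.    2.7] w 62.3 F [ 0.   0.4 -0.2] gf 0.0
shift units [-0.44  -6.013  0.056] | after turning [ 1.21  -5.906  0.058] turn units [ 0.    -0.    -0.175]
mod 615 [339. 137.] (array([ 672.4, -358.2]), array([216.9, 109. ]), 47.6, 'z', np.float64(0.0493))
mod 1011 [107. 178.] (array([ 602.9, -154.2]), array([195.5,  14.4]), 3.1, 'z', np.float64(0.0495))
mod 244 [267. 207.] (array([ 593.7, -305.8]), array([84.1,  2.7]), 3.2, 'z', np.float64(0.0515))
mod 233 [273. 207.] (array([ 594.2, -312. ]), array([83.9,  2.6]), 3.1, 'z', np.float64(0.0514))
mod 224 [279. 206.] (array([ 594.5, -318.3]), array([83.8,  2.5]), 3.1, 'z', np.float64(0.0516))
mod 252 [292. 208.] (array([ 595.2, -330.8]), array([84.1,  2.1]), 3.0, 'z', np.float64(0.0515))
mod 251 [298. 209.] (array([ 595.4, -336.7]), array([84.2,  2.1]), 3.3, 'z', np.float64(0.0512))
mod 241 [305. 208.] (array([ 595.8, -343.2]), array([84. ,  2.5]), 2.8, 'z', np.float64(0.0514))
mod 614 [286. 312.] (array([ 479.1, -330.4]), array([  2.7, 142.8]), 3.1, 'z', np.float64(0.0496))
board 289 [ 8. 45.] (array([750.9, -23. ]), array([17.4, 53.4]), 82.5, 'z', np.float64(0.0099))
board 28694 [240. 184.] (array([ 591.2, -274.1]), array([231.8, 252.3]), 2.9, 'z', np.float64(0.0067))
board 508 [517. 200.] (array([ 605.7, -593.3]), array([ 61.9, 125.5]), 80.9, 'z', np.float64(0.0101))
```

{"method": "step_arm", "body": {
  "plan": [
    {"dx": 0,"dy": 0,"dz": 0,"rx": 0,"ry": 0,"rz": -0.0875,"claw": 0.34},
    {"dx": 0,"dy": 0,"dz": 0,"rx": 0,"ry": 0,"rz": -0.0875,"claw": 0.34},
    {"dx": 0.08,"dy": -0.393,"dz": 0,"rx": 0,"ry": 0,"rz": 0,"claw": 0.34},
    {"dx": 0.08,"dy": -0.393,"dz": 0,"rx": 0,"ry": 0,"rz": 0,"claw": 0.34},
    {"dx": 0.08,"dy": -0.393,"dz": 0,"rx": 0,"ry": 0,"rz": 0,"claw": 0.34},
    {"dx": 0.08,"dy": -0.393,"dz": 0,"rx": 0,"ry": 0,"rz": 0,"claw": 0.34},
    {"dx": 0.08,"dy": -0.393,"dz": 0,"rx": 0,"ry": 0,"rz": 0,"claw": 0.34},
    {"dx": 0.08,"dy": -0.393,"dz": 0,"rx": 0,"ry": 0,"rz": 0,"claw": 0.34},
    {"dx": 0.08,"dy": -0.393,"dz": 0,"rx": 0,"ry": 0,"rz": 0,"claw": 0.34},
    {"dx": 0.08,"dy": -0.393,"dz": 0,"rx": 0,"ry": 0,"rz": 0,"claw": 0.34}
  ]
}}

```text
time_s: 10.8
ee_pos: [0.5554, -0.0046, 0.1691]
eef_rot: [3.141, -0.001, 0.323]
force: [-0.6, 0.1, 0.1]
grip_width: 0.0621
grip_force: 0.0
```

{"method": "step_arm", "body": {
  "plan": [
    {"dx": 0.08,"dy": -0.393,"dz": 0,"rx": 0,"ry": 0,"rz": 0,"claw": 0.34},
    {"dx": 0.08,"dy": -0.393,"dz": 0,"rx": 0,"ry": 0,"rz": 0,"claw": 0.34},
    {"dx": 0.08,"dy": -0.393,"dz": 0,"rx": 0,"ry": 0,"rz": 0,"claw": 0.34},
    {"dx": 0.08,"dy": -0.393,"dz": 0,"rx": 0,"ry": 0,"rz": 0,"claw": 0.34},
    {"dx": 0.08,"dy": -0.393,"dz": 0,"rx": 0,"ry": 0,"rz": 0,"claw": 0.34},
    {"dx": 0.08,"dy": -0.393,"dz": 0,"rx": 0,"ry": 0,"rz": 0,"claw": 0.34},
    {"dx": 0.08,"dy": -0.393,"dz": 0,"rx": 0,"ry": 0,"rz": 0,"claw": 0.34},
    {"dx": 0,"dy": 0,"dz": 0,"rx": 0,"ry": 0,"rz": 0,"claw": 0.34}
  ]
}}

```text
time_s: 11.6
ee_pos: [0.5207, 0.2764, 0.1689]
eef_rot: [-3.141, -0.001, 0.327]
force: [0.1, -0.6, -0.6]
grip_width: 0.0625
grip_force: 0.0
```

```bash
python3 d.py 522 274 43 18.5; python3 w3.py | grep -v board; grep . /dev/null
```

```text
pos [520.7 276.4 168.9] rot [-180.    -0.    18.7] w 62.5 F [ 0.1 -0.6 -0.6] gf 0.0
shift units [0.004 0.027 1.259] | after turning [0.005 0.027 1.259] turn units [-0.    -0.001  0.002]
mod 1461 [534. 196.] (array([618.9,  36.8]), array([42.5, 78.5]), 62.6, 'z', np.float64(0.0463))
mod 235 [116. 202.] (array([471.5, 440.7]), array([ 3.8, 84. ]), 79.4, 'z', np.float64(0.0462))
mod 231 [121. 206.] (array([470.5, 434.4]), array([ 3.6, 83.6]), 79.1, 'z', np.float64(0.0463))
mod 230 [127. 208.] (array([469. , 428.4]), array([ 4. , 83.7]), 79.6, 'z', np.float64(0.0464))
mod 229 [132. 211.] (array([467.8, 422.2]), array([ 3.8, 84.4]), 79.6, 'z', np.float64(0.0463))
mod 228 [138. 214.] (array([466.8, 416.2]), array([ 3.4, 84.2]), 79.2, 'z', np.float64(0.0463))
mod 224 [144. 217.] (array([465.2, 410.2]), array([ 3.8, 84.1]), 78.9, 'z', np.float64(0.0463))
mod 212 [149. 220.] (array([464.4, 403.8]), array([ 4. , 83.2]), 79.3, 'z', np.float64(0.0463))
mod 1310 [293. 359.] (array([351.6, 210. ]), array([42.8, 60.2]), 18.5, 'z', np.float64(0.0475))
```

{"method": "step_arm", "body": {
  "plan": [
    {"dx": 0.004,"dy": 0.025,"dz": 0.3,"rx": 0,"ry": 0,"rz": 0,"claw": 0.34},
    {"dx": 0,"dy": 0,"dz": 0.4,"rx": 0,"ry": 0,"rz": 0,"claw": 0.34},
    {"dx": 0,"dy": 0,"dz": 0.3,"rx": 0,"ry": 0,"rz": 0,"claw": 0.34},
    {"dx": 0,"dy": 0,"dz": 0.16,"rx": 0,"ry": 0,"rz": 0,"claw": 0.34},
    {"dx": 0,"dy": 0,"dz": 0.1,"rx": 0,"ry": 0,"rz": 0,"claw": 0.34},
    {"dx": 0,"dy": 0,"dz": 0,"rx": 0,"ry": 0,"rz": 0,"claw": 0.34},
    {"dx": 0,"dy": 0,"dz": 0,"rx": 0,"ry": 0,"rz": 0,"claw": 0.34}
  ]
}}

```text
time_s: 12.35
ee_pos: [0.5234, 0.2701, 0.0435]
eef_rot: [-3.141, -0.001, 0.322]
force: [-0.6, 1.2, -0.5]
grip_width: 0.0621
grip_force: 0.0
```

{"method": "step_arm", "body": {
  "plan": [
    {"dx": 0,"dy": 0,"dz": 0,"rx": 0,"ry": 0,"rz": 0,"claw": 0.7},
    {"dx": 0,"dy": 0,"dz": 0,"rx": 0,"ry": 0,"rz": 0,"claw": 0.7},
    {"dx": 0,"dy": 0,"dz": 0,"rx": 0,"ry": 0,"rz": 0,"claw": 0.7},
    {"dx": 0,"dy": 0,"dz": 0,"rx": 0,"ry": 0,"rz": 0,"claw": 0.7},
    {"dx": 0,"dy": 0,"dz": 0,"rx": 0,"ry": 0,"rz": 0,"claw": 0.7}
  ]
}}

```text
time_s: 12.85
ee_pos: [0.5231, 0.2707, 0.0432]
eef_rot: [-3.141, -0.001, 0.323]
force: [-3.0, 2.4, 6.2]
grip_width: 0.0399
grip_force: 20.0
```

{"method": "step_arm", "body": {
  "plan": [
    {"dx": 0,"dy": 0,"dz": -0.1,"rx": 0,"ry": 0,"rz": 0,"claw": 0.7},
    {"dx": 0,"dy": 0,"dz": -0.3,"rx": 0,"ry": 0,"rz": 0,"claw": 0.7},
    {"dx": 0,"dy": 0,"dz": -0.4,"rx": 0,"ry": 0,"rz": 0,"claw": 0.7},
    {"dx": 0,"dy": 0,"dz": -0.4,"rx": 0,"ry": 0,"rz": 0,"claw": 0.7},
    {"dx": 0,"dy": 0,"dz": 0,"rx": 0,"ry": 0,"rz": 0.0875,"claw": 0.7},
    {"dx": 0,"dy": 0,"dz": 0,"rx": 0,"ry": 0,"rz": 0.0875,"claw": 0.7},
    {"dx": 0,"dy": 0,"dz": 0,"rx": 0,"ry": 0,"rz": 0,"claw": 0.7}
  ]
}}

```text
time_s: 13.55
ee_pos: [0.5227, 0.2701, 0.1629]
eef_rot: [3.141, -0.0, 0.045]
force: [-0.3, -0.5, -2.5]
grip_width: 0.0399
grip_force: 20.0
```

```bash
python3 d.py 589.5 -225 165 2.7
```

```text
pos [522.7 270.1 162.9] rot [180.   -0.    2.6] w 39.9 F [-0.3 -0.5 -2.5] gf 20.0
shift units [ 0.442  4.976 -0.02 ] | after turning [ 0.434  4.977 -0.021] turn units [ 0.    -0.    -0.001]
```

{"method": "step_arm", "body": {
  "plan": [
    {"dx": 0.034,"dy": 0.2,"dz": 0,"rx": 0,"ry": 0,"rz": 0,"claw": 0.7},
    {"dx": 0.034,"dy": 0.4,"dz": 0,"rx": 0,"ry": 0,"rz": 0,"claw": 0.7},
    {"dx": 0.034,"dy": 0.4,"dz": 0,"rx": 0,"ry": 0,"rz": 0,"claw": 0.7},
    {"dx": 0.034,"dy": 0.4,"dz": 0,"rx": 0,"ry": 0,"rz": 0,"claw": 0.7},
    {"dx": 0.034,"dy": 0.4,"dz": 0,"rx": 0,"ry": 0,"rz": 0,"claw": 0.7},
    {"dx": 0.034,"dy": 0.4,"dz": 0,"rx": 0,"ry": 0,"rz": 0,"claw": 0.7},
    {"dx": 0.034,"dy": 0.4,"dz": 0,"rx": 0,"ry": 0,"rz": 0,"claw": 0.7},
    {"dx": 0.034,"dy": 0.4,"dz": 0,"rx": 0,"ry": 0,"rz": 0,"claw": 0.7},
    {"dx": 0.034,"dy": 0.4,"dz": 0,"rx": 0,"ry": 0,"rz": 0,"claw": 0.7},
    {"dx": 0.034,"dy": 0.4,"dz": 0,"rx": 0,"ry": 0,"rz": 0,"claw": 0.7}
  ]
}}

```text
time_s: 14.55
ee_pos: [0.5747, -0.1094, 0.1625]
eef_rot: [-3.142, 0.001, 0.052]
force: [0.4, 1.0, -2.0]
grip_width: 0.04
grip_force: 20.0
```

{"method": "step_arm", "body": {
  "plan": [
    {"dx": 0.034,"dy": 0.4,"dz": 0,"rx": 0,"ry": 0,"rz": 0,"claw": 0.7},
    {"dx": 0.034,"dy": 0.4,"dz": 0,"rx": 0,"ry": 0,"rz": 0,"claw": 0.7},
    {"dx": 0.034,"dy": 0.37,"dz": 0,"rx": 0,"ry": 0,"rz": 0,"claw": 0.7},
    {"dx": 0,"dy": 0,"dz": 0,"rx": 0,"ry": 0,"rz": 0,"claw": 0.7},
    {"dx": 0,"dy": 0,"dz": 0,"rx": 0,"ry": 0,"rz": 0,"claw": 0.7}
  ]
}}

```text
time_s: 15.05
ee_pos: [0.5903, -0.2245, 0.162]
eef_rot: [-3.141, 0.001, 0.05]
force: [0.7, 0.3, -2.5]
grip_width: 0.04
grip_force: 20.0
```

```bash
python3 d.py 590 -225 43 2.7; python3 -c "
from h import *
p=shot('wrist'); save(p,'wrist4',1.4)"
```

```text
pos [ 590.3 -224.5  162. ] rot [-1.8e+02  1.0e-01  2.8e+00] w 40.0 F [ 0.7  0.3 -2.5] gf 20.0
shift units [-0.002  0.005  1.19 ] | after turning [-0.003  0.004  1.19 ] turn units [-0.     0.001  0.002]
```

View pics/wrist4.png

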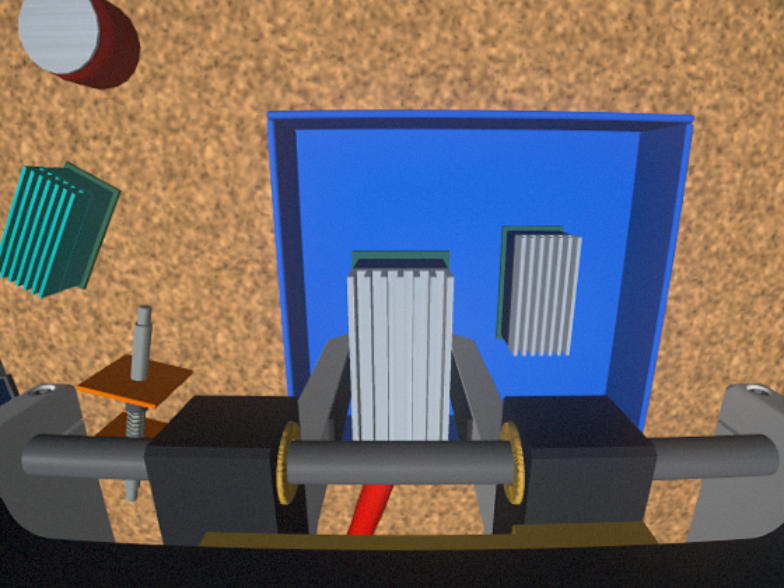

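Wrist picture: module 1 lies flat in the tote at (545,290). Module 2 is held level at (400,340), clear of the left wall.

{"method": "step_arm", "body": {
  "plan": [
    {"dx": 0,"dy": 0,"dz": 0.3,"rx": 0,"ry": 0,"rz": 0,"claw": 0.7},
    {"dx": 0,"dy": 0,"dz": 0.4,"rx": 0,"ry": 0,"rz": 0,"claw": 0.7},
    {"dx": 0,"dy": 0,"dz": 0.3,"rx": 0,"ry": 0,"rz": 0,"claw": 0.7},
    {"dx": 0,"dy": 0,"dz": 0.12,"rx": 0,"ry": 0,"rz": 0,"claw": 0.7},
    {"dx": 0,"dy": 0,"dz": 0.06,"rx": 0,"ry": 0,"rz": 0,"claw": 0.7},
    {"dx": 0,"dy": 0,"dz": 0.02,"rx": 0,"ry": 0,"rz": 0,"claw": 0.7},
    {"dx": 0,"dy": 0,"dz": 0,"rx": 0,"ry": 0,"rz": 0,"claw": 0.7},
    {"dx": 0,"dy": 0,"dz": 0,"rx": 0,"ry": 0,"rz": 0,"claw": 0.7}
  ]
}}

```text
time_s: 15.9
ee_pos: [0.5913, -0.2242, 0.0438]
eef_rot: [3.141, -0.002, 0.048]
force: [-0.4, 0.4, -2.3]
grip_width: 0.04
grip_force: 20.0
```

{"method": "step_arm", "body": {
  "plan": [
    {"dx": 0,"dy": 0,"dz": 0.01,"rx": 0,"ry": 0,"rz": 0,"claw": 0.7},
    {"dx": 0,"dy": 0,"dz": 0,"rx": 0,"ry": 0,"rz": 0,"claw": 0.7}
  ]
}}

```text
time_s: 16.1
ee_pos: [0.5908, -0.2241, 0.0419]
eef_rot: [3.141, -0.001, 0.048]
force: [-0.8, -0.6, -1.7]
grip_width: 0.0399
grip_force: 20.0
```

{"method": "step_arm", "body": {
  "plan": [
    {"dx": 0,"dy": 0,"dz": 0.01,"rx": 0,"ry": 0,"rz": 0,"claw": 0.7},
    {"dx": 0,"dy": 0,"dz": 0.01,"rx": 0,"ry": 0,"rz": 0,"claw": 0.7},
    {"dx": 0,"dy": 0,"dz": 0,"rx": 0,"ry": 0,"rz": 0,"claw": 0.7}
  ]
}}

```text
time_s: 16.4
ee_pos: [0.5908, -0.2241, 0.0402]
eef_rot: [3.141, -0.0, 0.048]
force: [-3.6, 1.9, 6.8]
grip_width: 0.0401
grip_force: 20.0
```

{"method": "step_arm", "body": {
  "plan": [
    {"dx": 0,"dy": 0,"dz": 0.01,"rx": 0,"ry": 0,"rz": 0,"claw": 0.7},
    {"dx": 0,"dy": 0,"dz": 0,"rx": 0,"ry": 0,"rz": 0,"claw": 0.7}
  ]
}}

```text
time_s: 16.6
ee_pos: [0.5908, -0.2242, 0.0402]
eef_rot: [3.141, -0.001, 0.048]
force: [-8.9, 2.8, 16.1]
grip_width: 0.0402
grip_force: 20.0
```

{"method": "step_arm", "body": {
  "plan": [
    {"dx": 0,"dy": 0,"dz": -0.015,"rx": 0,"ry": 0,"rz": 0,"claw": 0.7},
    {"dx": 0,"dy": 0,"dz": 0,"rx": 0,"ry": 0,"rz": 0,"claw": 0.34},
    {"dx": 0,"dy": 0,"dz": 0,"rx": 0,"ry": 0,"rz": 0,"claw": 0.34},
    {"dx": 0,"dy": 0,"dz": 0,"rx": 0,"ry": 0,"rz": 0,"claw": 0.34},
    {"dx": 0,"dy": 0,"dz": -0.1,"rx": 0,"ry": 0,"rz": 0,"claw": 0.34},
    {"dx": 0,"dy": 0,"dz": -0.4,"rx": 0,"ry": 0,"rz": 0,"claw": 0.34},
    {"dx": 0,"dy": 0,"dz": -0.4,"rx": 0,"ry": 0,"rz": 0,"claw": 0.34},
    {"dx": 0,"dy": 0,"dz": -0.4,"rx": 0,"ry": 0,"rz": 0,"claw": 0},
    {"dx": 0,"dy": 0,"dz": -0.3,"rx": 0,"ry": 0,"rz": 0,"claw": 0}
  ]
}}

```text
time_s: 17.5
ee_pos: [0.5909, -0.2241, 0.2036]
eef_rot: [3.14, -0.003, 0.048]
force: [1.3, -0.4, -0.9]
grip_width: 0.0749
grip_force: 0.0
```

{"method": "step_arm", "body": {
  "plan": [
    {"dx": -0.35,"dy": -0.3,"dz": 0,"rx": 0,"ry": 0,"rz": 0,"claw": 0},
    {"dx": -0.35,"dy": -0.45,"dz": 0,"rx": 0,"ry": 0,"rz": 0,"claw": 0},
    {"dx": -0.3,"dy": -0.45,"dz": 0,"rx": 0,"ry": 0,"rz": 0,"claw": 0},
    {"dx": 0,"dy": 0,"dz": 0,"rx": 0,"ry": 0,"rz": -0.095,"claw": 0},
    {"dx": 0,"dy": 0,"dz": 0,"rx": 0,"ry": 0,"rz": -0.095,"claw": 0},
    {"dx": 0,"dy": 0,"dz": 0,"rx": 0,"ry": 0,"rz": -0.095,"claw": 0},
    {"dx": 0,"dy": 0,"dz": 0,"rx": 0,"ry": 0,"rz": -0.095,"claw": 0},
    {"dx": 0,"dy": 0,"dz": 0,"rx": 0,"ry": 0,"rz": -0.095,"claw": 0},
    {"dx": 0,"dy": 0,"dz": 0,"rx": 0,"ry": 0,"rz": -0.095,"claw": 0},
    {"dx": 0,"dy": 0,"dz": 0,"rx": 0,"ry": 0,"rz": -0.095,"claw": 0}
  ]
}}

```text
time_s: 18.5
ee_pos: [0.4921, -0.1175, 0.2007]
eef_rot: [3.141, -0.0, 1.099]
force: [-1.5, -0.3, -0.7]
grip_width: 0.0938
grip_force: 0.0
```

{"method": "step_arm", "body": {
  "plan": [
    {"dx": 0,"dy": 0,"dz": 0,"rx": 0,"ry": 0,"rz": -0.095,"claw": 0},
    {"dx": 0,"dy": 0,"dz": 0,"rx": 0,"ry": 0,"rz": -0.09,"claw": 0},
    {"dx": 0,"dy": 0,"dz": 0,"rx": 0,"ry": 0,"rz": 0,"claw": 0},
    {"dx": 0,"dy": 0,"dz": 0,"rx": 0,"ry": 0,"rz": 0,"claw": 0}
  ]
}}

```text
time_s: 18.9
ee_pos: [0.4921, -0.1176, 0.2004]
eef_rot: [3.141, 0.0, 1.379]
force: [0.6, 0.1, -0.6]
grip_width: 0.0941
grip_force: 0.0
```

```bash
python3 d.py 478.5 -14 56 79.4; cat > w5.py <<'E'
from h import *; from b2 import *
p=shot('wrist'); X=cloud(p); save(p,'wrist5',1.4)
hsv=cv2.cvtColor(p['img'],cv2.COLOR_RGB2HSV); H,S,V=[hsv[...,i].astype(int) for i in range(3)]
m=(H<16)&(S>170)&(X[...,2]>.053)&(X[...,2]<.07)
k,l,st,ce=cv2.connectedComponentsWithStats(m.astype(np.uint8))
for i in range(1,k):
    if st[i,4]>=10: print('plate top',st[i,4],ce[i].round(),rect(X[l==i]))
near=(abs(X[...,0]-.478)<.11)&(abs(X[...,1]+.014)<.05)
m=near&(X[...,2]>.030)&(X[...,2]<.045)&(S<70)
k,l,st,ce=cv2.connectedComponentsWithStats(m.astype(np.uint8))
for i in range(1,k):
    if st[i,4]>=20: print('bar',st[i,4],ce[i].round(),rect(X[l==i]))
for t in ['plate_fixed','plate_sprung','tip_fixed','tip_sprung']: print(t,[(round(d['score'],2),d['rect']) for d in viewer.recognise(t,p)[:2]])
comps(p,X,.076,.09,'cheek',40,True)
E
python3 w5.py
```

```text
pos [ 492.1 -117.6  200.4] rot [180.   0.  79.] w 94.1 F [ 0.6  0.1 -0.6] gf 0.0
shift units [ 0.991 -0.332  1.444] | after turning [ 0.993 -0.324  1.444] turn units [ 0.     0.    -0.005]
plate top 316 [223. 106.] (array([451.6, -10.3]), array([59.1,  4.6]), 79.0, 'z', np.float64(0.061))
plate top 254 [282. 106.] (array([507.8, -21.5]), array([58.6,  3. ]), 78.8, 'z', np.float64(0.0614))
bar 594 [257. 109.] (array([479.1, -16.5]), array([15.1, 52.6]), 78.8, 'z', np.float64(0.0377))
bar 518 [196. 109.] (array([417.4,  -3.4]), array([10.4, 55. ]), 78.3, 'z', np.float64(0.0363))
bar 576 [311. 109.] (array([539.5, -27.7]), array([10.2, 60. ]), 79.1, 'z', np.float64(0.0363))
plate_fixed [(0.62, [166.4, 76.4, 341.1, 139.8])]
plate_sprung [(0.69, [167.5, 75.9, 256.9, 137.8])]
tip_fixed [(0.87, [167.1, 76.7, 340.6, 136.7])]
tip_sprung [(0.58, [170.0, 74.5, 255.7, 142.6])]
```

View pics/wrist5.png

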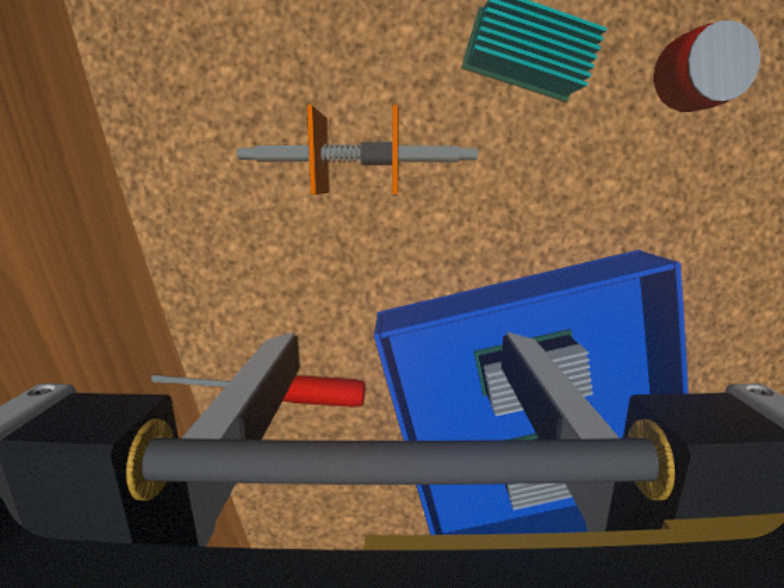

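Wrist picture: both modules lie flat in the tote, heat sinks up, at (540,370) and (540,490). The bar is at (355,153), with its spring and so its sprung plate on the left at (315,150), and the fixed plate at (395,150).

{"method": "step_arm", "body": {
  "plan": [
    {"dx": 0.325,"dy": -0.108,"dz": 0,"rx": 0,"ry": 0,"rz": 0,"claw": 0},
    {"dx": 0.325,"dy": -0.108,"dz": 0,"rx": 0,"ry": 0,"rz": 0,"claw": 0},
    {"dx": 0.325,"dy": -0.108,"dz": 0,"rx": 0,"ry": 0,"rz": 0,"claw": 0},
    {"dx": 0,"dy": 0,"dz": 0.4,"rx": 0,"ry": 0,"rz": 0,"claw": 0},
    {"dx": 0,"dy": 0,"dz": 0.4,"rx": 0,"ry": 0,"rz": 0,"claw": 0},
    {"dx": 0,"dy": 0,"dz": 0.2,"rx": 0,"ry": 0,"rz": 0,"claw": 0},
    {"dx": 0,"dy": 0,"dz": 0,"rx": 0,"ry": 0,"rz": 0,"claw": 0},
    {"dx": 0,"dy": 0,"dz": 0,"rx": 0,"ry": 0,"rz": 0,"claw": 0}
  ]
}}

```text
time_s: 19.95
ee_pos: [0.4788, -0.0158, 0.1007]
eef_rot: [3.141, -0.0, 1.382]
force: [-0.4, -0.2, 0.7]
grip_width: 0.0941
grip_force: 0.0
```

```bash
python3 d.py 479 -15.8 56 78.9
```

```text
pos [478.8 -15.8 100.7] rot [180.   -0.   79.2] w 94.1 F [-0.4 -0.2  0.7] gf 0.0
shift units [-0.     0.002  0.447] | after turning [-0.     0.002  0.447] turn units [ 0.    -0.     0.003]
```

{"method": "step_arm", "body": {
  "plan": [
    {"dx": 0,"dy": 0,"dz": 0.3,"rx": 0,"ry": 0,"rz": 0.003,"claw": 0},
    {"dx": 0,"dy": 0,"dz": 0.14,"rx": 0,"ry": 0,"rz": 0,"claw": 0},
    {"dx": 0,"dy": 0,"dz": 0,"rx": 0,"ry": 0,"rz": 0,"claw": 0.3},
    {"dx": 0,"dy": 0,"dz": 0,"rx": 0,"ry": 0,"rz": 0,"claw": 0.3},
    {"dx": 0,"dy": 0,"dz": 0,"rx": 0,"ry": 0,"rz": 0,"claw": 0.3},
    {"dx": 0,"dy": 0,"dz": 0,"rx": 0,"ry": 0,"rz": 0,"claw": 0.5},
    {"dx": 0,"dy": 0,"dz": 0,"rx": 0,"ry": 0,"rz": 0,"claw": 0.5},
    {"dx": 0,"dy": 0,"dz": 0,"rx": 0,"ry": 0,"rz": 0,"claw": 0.5}
  ],
  "grip_force": 30
}}

```text
time_s: 20.75
ee_pos: [0.479, -0.0158, 0.0568]
eef_rot: [3.14, -0.0, 1.378]
force: [-0.1, 0.4, 6.5]
grip_width: 0.0496
grip_force: 8.9
```

{"method": "step_arm", "body": {
  "plan": [
    {"dx": 0,"dy": 0,"dz": 0,"rx": 0,"ry": 0,"rz": 0,"claw": 0.7},
    {"dx": 0,"dy": 0,"dz": 0,"rx": 0,"ry": 0,"rz": 0,"claw": 0.7},
    {"dx": 0,"dy": 0,"dz": 0,"rx": 0,"ry": 0,"rz": 0,"claw": 0.7},
    {"dx": 0,"dy": 0,"dz": 0,"rx": 0,"ry": 0,"rz": 0,"claw": 0.7},
    {"dx": 0,"dy": 0,"dz": 0,"rx": 0,"ry": 0,"rz": 0,"claw": 0.7}
  ]
}}

```text
time_s: 21.25
ee_pos: [0.4792, -0.0158, 0.0569]
eef_rot: [3.14, -0.0, 1.378]
force: [0.3, -0.9, 6.4]
grip_width: 0.032
grip_force: 30.0
```

{"method": "step_arm", "body": {
  "plan": [
    {"dx": 0,"dy": 0,"dz": -0.05,"rx": 0,"ry": 0,"rz": 0,"claw": 0.7},
    {"dx": 0,"dy": 0,"dz": -0.2,"rx": 0,"ry": 0,"rz": 0,"claw": 0.7},
    {"dx": 0,"dy": 0,"dz": -0.4,"rx": 0,"ry": 0,"rz": 0,"claw": 0.7},
    {"dx": 0,"dy": 0,"dz": -0.4,"rx": 0,"ry": 0,"rz": 0,"claw": 0.7},
    {"dx": 0,"dy": 0,"dz": -0.4,"rx": 0,"ry": 0,"rz": 0,"claw": 0.7},
    {"dx": 0,"dy": 0,"dz": 0,"rx": 0,"ry": 0,"rz": 0,"claw": 0.7},
    {"dx": 0,"dy": 0,"dz": 0,"rx": 0,"ry": 0,"rz": 0,"claw": 0.7}
  ]
}}

```text
time_s: 21.95
ee_pos: [0.4783, -0.0157, 0.201]
eef_rot: [3.141, -0.0, 1.378]
force: [0.5, -0.2, -3.6]
grip_width: 0.0314
grip_force: 30.0
```

{"method": "step_arm", "body": {
  "plan": [
    {"dx": 0.15,"dy": -0.14,"dz": 0,"rx": 0,"ry": 0,"rz": 0,"claw": 0.7},
    {"dx": 0.3,"dy": -0.28,"dz": 0,"rx": 0,"ry": 0,"rz": 0,"claw": 0.7},
    {"dx": 0.3,"dy": -0.28,"dz": 0,"rx": 0,"ry": 0,"rz": 0,"claw": 0.7},
    {"dx": 0.3,"dy": -0.28,"dz": 0,"rx": 0,"ry": 0,"rz": 0,"claw": 0.7},
    {"dx": 0.3,"dy": -0.28,"dz": 0,"rx": 0,"ry": 0,"rz": 0,"claw": 0.7},
    {"dx": 0.3,"dy": -0.28,"dz": 0,"rx": 0,"ry": 0,"rz": 0,"claw": 0.7},
    {"dx": 0.2,"dy": -0.13,"dz": 0,"rx": 0,"ry": 0,"rz": 0,"claw": 0.7},
    {"dx": 0,"dy": 0,"dz": 0,"rx": 0,"ry": 0,"rz": 0.05,"claw": 0.7},
    {"dx": 0,"dy": 0,"dz": 0,"rx": 0,"ry": 0,"rz": 0.09,"claw": 0.7},
    {"dx": 0,"dy": 0,"dz": 0,"rx": 0,"ry": 0,"rz": 0.09,"claw": 0.7}
  ]
}}

```text
time_s: 22.95
ee_pos: [0.3491, 0.1977, 0.1992]
eef_rot: [-3.14, 0.003, 1.012]
force: [0.2, 0.3, -2.4]
grip_width: 0.0314
grip_force: 30.0
```

{"method": "step_arm", "body": {
  "plan": [
    {"dx": 0,"dy": 0,"dz": 0,"rx": 0,"ry": 0,"rz": 0.09,"claw": 0.7},
    {"dx": 0,"dy": 0,"dz": 0,"rx": 0,"ry": 0,"rz": 0.09,"claw": 0.7},
    {"dx": 0,"dy": 0,"dz": 0,"rx": 0,"ry": 0,"rz": 0.09,"claw": 0.7},
    {"dx": 0,"dy": 0,"dz": 0,"rx": 0,"ry": 0,"rz": 0.09,"claw": 0.7},
    {"dx": 0,"dy": 0,"dz": 0,"rx": 0,"ry": 0,"rz": 0.09,"claw": 0.7},
    {"dx": 0,"dy": 0,"dz": 0,"rx": 0,"ry": 0,"rz": 0.083,"claw": 0.7},
    {"dx": 0,"dy": 0,"dz": 0,"rx": 0,"ry": 0,"rz": 0,"claw": 0.7},
    {"dx": 0,"dy": 0,"dz": 0,"rx": 0,"ry": 0,"rz": 0,"claw": 0.7}
  ]
}}

```text
time_s: 23.75
ee_pos: [0.3495, 0.1976, 0.1999]
eef_rot: [3.141, 0.002, 0.184]
force: [-0.4, -0.3, -1.3]
grip_width: 0.0313
grip_force: 30.0
```

```bash
python3 d.py 447 214 200 10.1; cat > w6.py <<'E'
from h import *; from b2 import *
p=shot('wrist'); X=cloud(p); save(p,'wrist6',1.4); np.savez('w6.npz',X=X,img=p['img'])
comps(p,X,.076,.09,'cheek',40,True)
hsv=cv2.cvtColor(p['img'],cv2.COLOR_RGB2HSV); H,S,V=[hsv[...,i].astype(int) for i in range(3)]
for n,m in [('yellow',(H>20)&(H<35)&(S>150)&(V>100)&(X[...,2]<.1)),('orange',(H<14)&(S>190)&(X[...,2]>.1))]:
    k,l,st,ce=cv2.connectedComponentsWithStats(m.astype(np.uint8))
    for i in range(1,k):
        if st[i,4]>=8: print(n,st[i,4],ce[i].round(),np.nanmedian(X[l==i],0).round(4),rect(X[l==i]))
E
python3 w6.py
```

```text
pos [349.5 197.6 199.9] rot [1.80e+02 1.00e-01 1.05e+01] w 31.3 F [-0.4 -0.3 -1.3] gf 30.0
shift units [ 0.988  0.017 -0.002] | after turning [ 0.989  0.01  -0.001] turn units [0.    0.001 0.005]
cheek 862 [189. 104.] (array([430.8, 300.5]), array([44.3, 15.6]), 10.8, 'z', np.float64(0.0835))
cheek 876 [385. 105.] (array([462. , 127.9]), array([44.5, 15.7]), 9.6, 'z', np.float64(0.0835))
yellow 57 [369. 103.] [0.4659 0.1367 0.0577] (array([462.4, 136.1]), array([18.7,  1. ]), 11.2, 'z', np.float64(0.0577))
yellow 19 [208. 109.] [0.4308 0.2924 0.0477] (array([431.2, 292.1]), array([16.5,  1. ]), 9.6, 'z', np.float64(0.0477))
yellow 20 [203. 110.] [0.4283 0.2918 0.0676] (array([428.2, 291.8]), array([15.5,  0.8]), 10.6, 'z', np.float64(0.0676))
yellow 13 [368. 118.] [0.4505 0.1342 0.0591] (array([450.5, 134.2]), array([1.8, 0.7]), 7.4, 'z', np.float64(0.0591))
orange 367 [306. 244.] [0.364  0.1876 0.1932] (array([353.5, 185. ]), array([58.2,  4. ]), 8.9, 'z', np.float64(0.1932))
orange 240 [265. 257.] [0.3469 0.2096 0.2034] (array([348.8, 210. ]), array([58.5,  3.3]), 13.4, 'z', np.float64(0.2034))
orange 21 [258. 229.] [0.3689 0.217  0.204 ] (array([369. , 216.8]), array([10.5,  0.7]), 9.3, 'z', np.float64(0.204))
orange 23 [312. 247.] [0.3641 0.1847 0.2041] (array([364.1, 184.7]), array([8.1, 1.2]), 16.5, 'z', np.float64(0.2041))
orange 10 [258. 247.] [0.3585 0.2152 0.2041] (array([358.4, 215.1]), array([3.3, 0.6]), 7.9, 'z', np.float64(0.2041))
orange 12 [312. 281.] [0.3427 0.1806 0.2042] (array([342.9, 180.8]), array([4.7, 0.8]), 12.6, 'z', np.float64(0.2042))
orange 18 [304. 295.] [0.3295 0.182  0.1989] (array([329.5, 181.9]), array([9.9, 0.2]), 10.2, 'z', np.float64(0.1989))
orange 8 [259. 298.] [0.3252 0.2095 0.204 ] (array([325.4, 209.2]), array([4. , 0.7]), 9.2, 'z', np.float64(0.204))
```

View pics/wrist6.png

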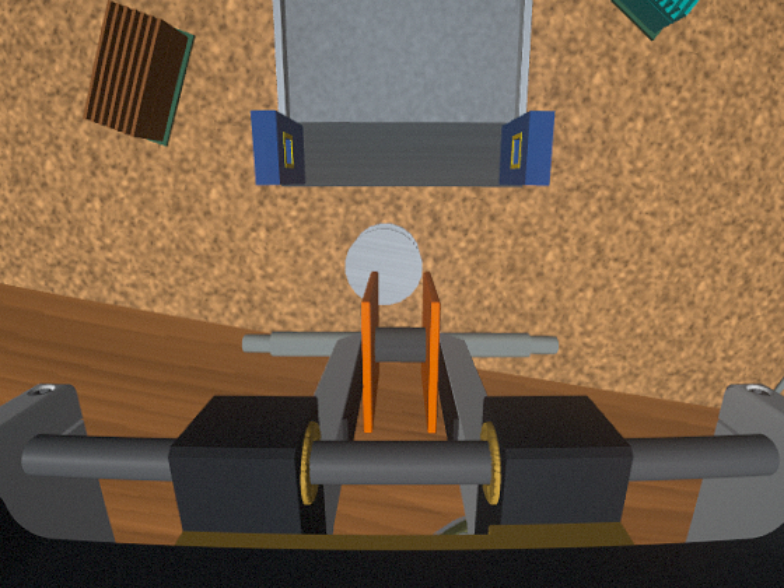

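Wrist picture: the bar is squeezed and level, with its pins at (243,343) and (558,345). The cheeks are at (265,148) and (540,148), with yellow recesses at (288,150) and (516,150). The reel at (385,263) is untouched.

```bash
cat > t.py <<'E'
from h import *
d=np.load('w6.npz'); X=d['X']; o=telemetry.get_obs()
R=Ro.from_euler('xyz',o['eef_rot']).as_matrix()
T=(X-o['ee_pos'])@R*1000
m=(T[...,2]>10)&(T[...,2]<45)&(abs(T[...,0])<30)&(abs(T[...,1])>32)
m&=(abs(T[...,1])<100)
P=T[m]
for s in (-1,1):
    Q=P[P[:,1]*s>0]; print(s,len(Q),'y range',np.percentile(Q[:,1],[0.5,99.5]).round(1))
    for lo,hi in ((35,50),(50,62),(64,75)):
        q=Q[(abs(Q[:,1])>lo)&(abs(Q[:,1])<hi)]
        print(lo,hi,len(q),'x',q[:,0].min().round(1),q[:,0].max().round(1),'z top',np.percentile(q[:,2],[2,50]).round(1)) if len(q) else 0
E
python3 t.py; python3 d.py 446.4 214.2 135 10.2
```

```text
-1 1030 y range [-75.3 -32.1]
35 50 396 x -4.7 6.9 z top [18.7 20.7]
50 62 293 x -3.7 7.1 z top [18.8 20.8]
64 75 220 x -3.4 6.0 z top [20.3 22.2]
1 1034 y range [32.2 75.5]
35 50 392 x -5.2 6.8 z top [18.7 20.7]
50 62 305 x -4.9 6.6 z top [19.  20.8]
64 75 222 x -3.6 5.1 z top [20.4 22.1]
pos [349.6 197.7 200.2] rot [1.80e+02 1.00e-01 1.05e+01] w 31.7 F [ 1.  -0.1 -0.9] gf 30.0
shift units [0.983 0.014 0.65 ] | after turning [0.982 0.009 0.652] turn units [0.    0.001 0.003]
```

{"method": "step_arm", "body": {
  "plan": [
    {"dx": 0.2,"dy": 0.005,"dz": 0,"rx": 0,"ry": 0,"rz": 0.003,"claw": 0.7},
    {"dx": 0.3,"dy": 0.004,"dz": 0,"rx": 0,"ry": 0,"rz": 0,"claw": 0.7},
    {"dx": 0.3,"dy": 0,"dz": 0.1,"rx": 0,"ry": 0,"rz": 0,"claw": 0.7},
    {"dx": 0.172,"dy": 0,"dz": 0.2,"rx": 0,"ry": 0,"rz": 0,"claw": 0.7},
    {"dx": 0,"dy": 0,"dz": 0.25,"rx": 0,"ry": 0,"rz": 0,"claw": 0.7},
    {"dx": 0,"dy": 0,"dz": 0.1,"rx": 0,"ry": 0,"rz": 0,"claw": 0.7},
    {"dx": 0,"dy": 0,"dz": 0,"rx": 0,"ry": 0,"rz": 0,"claw": 0.7},
    {"dx": 0,"dy": 0,"dz": 0,"rx": 0,"ry": 0,"rz": 0,"claw": 0.7},
    {"dx": 0,"dy": 0,"dz": 0,"rx": 0,"ry": 0,"rz": 0,"claw": 0.7}
  ]
}}

```text
time_s: 24.7
ee_pos: [0.4461, 0.2142, 0.1372]
eef_rot: [-3.141, -0.002, 0.176]
force: [-0.2, -0.2, -1.9]
grip_width: 0.0316
grip_force: 30.0
```

```bash
python3 d.py 445.4 214.0 80 10.2; python3 - <<'E'
from h import *; from b2 import *
o=telemetry.get_obs(); yaw=o['eef_rot'][2]
for c in ['scene','side']:
    p=shot(c); X=cloud(p); save(p,c+'7',1.4)
    comps(p,X,.076,.09,c+' cheek',20,True)
    m=(X[...,2]>.095)&(X[...,2]<.125)&(np.hypot(X[...,0]-.446,X[...,1]-.214)<.1)
    P=(X[m]-[.4464,.2142,0])*1000; a=np.radians(10.2)
    yy=-np.sin(a)*P[:,0]+np.cos(a)*P[:,1]; xx=np.cos(a)*P[:,0]+np.sin(a)*P[:,1]; k=abs(xx)<15
    print(c,k.sum(),'y',np.percentile(yy[k],[.3,99.7]).round(1),'x at ends',np.median(xx[k&(yy>50)]).round(1),np.median(xx[k&(yy<-50)]).round(1),'z',P[k&(abs(yy)>40)][:,2].max().round(1))
E
```

```text
pos [446.1 214.2 137.2] rot [-1.80e+02 -1.00e-01  1.01e+01] w 31.6 F [-0.2 -0.2 -1.9] gf 30.0
shift units [-0.009  0.001  0.572] | after turning [-0.007  0.     0.572] turn units [-0.    -0.001 -0.002]
scene cheek 42 [503. 144.] (array([475. , 892.2]), array([95.1, 11.8]), 11.6, 'z', np.float64(0.0876))
scene cheek 39 [352. 166.] (array([434.6, 298.2]), array([41.6, 13.9]), 14.6, 'z', np.float64(0.0818))
scene cheek 35 [308. 181.] (array([467.4, 125.3]), array([38.1, 13.1]), 8.2, 'z', np.float64(0.0822))
scene 157 y [-77.   71.9] x at ends 4.6 3.3 z 118.6
side cheek 22 [292. 248.] (array([445.7, 123.8]), array([ 8.4, 14. ]), 20.8, 'z', np.float64(0.0814))
side cheek 224 [265. 313.] (array([429.6, 299.6]), array([43.7, 16.4]), 10.6, 'z', np.float64(0.0823))
side 298 y [-15.4  75.6] x at ends -0.8 nan z 118.6
  return _methods._mean(a, axis=axis, dtype=dtype,
  ret = ret.dtype.type(ret / rcount)
```

{"method": "step_arm", "body": {
  "plan": [
    {"dx": -0.007,"dy": 0,"dz": 0.1,"rx": 0,"ry": 0,"rz": 0,"claw": 0.7},
    {"dx": 0,"dy": 0,"dz": 0.1,"rx": 0,"ry": 0,"rz": 0,"claw": 0.7},
    {"dx": 0,"dy": 0,"dz": 0.08,"rx": 0,"ry": 0,"rz": 0,"claw": 0.7},
    {"dx": 0,"dy": 0,"dz": 0.06,"rx": 0,"ry": 0,"rz": 0,"claw": 0.7},
    {"dx": 0,"dy": 0,"dz": 0,"rx": 0,"ry": 0,"rz": 0,"claw": 0.7},
    {"dx": 0,"dy": 0,"dz": 0,"rx": 0,"ry": 0,"rz": 0,"claw": 0.7}
  ]
}}

```text
time_s: 25.4
ee_pos: [0.4452, 0.2139, 0.1019]
eef_rot: [3.142, 0.0, 0.175]
force: [0.4, -0.2, -2.2]
grip_width: 0.032
grip_force: 30.0
```

No contact yet (weight only). I lower on to recess height.

{"method": "step_arm", "body": {
  "plan": [
    {"dx": 0,"dy": 0,"dz": 0.06,"rx": 0,"ry": 0,"rz": 0,"claw": 0.7},
    {"dx": 0,"dy": 0,"dz": 0.06,"rx": 0,"ry": 0,"rz": 0,"claw": 0.7},
    {"dx": 0,"dy": 0,"dz": 0.06,"rx": 0,"ry": 0,"rz": 0,"claw": 0.7},
    {"dx": 0,"dy": 0,"dz": 0.03,"rx": 0,"ry": 0,"rz": 0,"claw": 0.7},
    {"dx": 0,"dy": 0,"dz": 0,"rx": 0,"ry": 0,"rz": 0,"claw": 0.7},
    {"dx": 0,"dy": 0,"dz": 0,"rx": 0,"ry": 0,"rz": 0,"claw": 0.7}
  ]
}}

```text
time_s: 26.0
ee_pos: [0.4452, 0.2138, 0.081]
eef_rot: [-3.142, -0.0, 0.175]
force: [1.0, 0.1, -2.6]
grip_width: 0.0314
grip_force: 30.0
```

```bash
python3 d.py 445.4 214.0 80 10.2; python3 - <<'E'
from h import *
a=shot('side'); b=shot('wrist'); s=cv2.resize(a['img'][195:345,190:330],None,fx=2.8,fy=2.8,interpolation=cv2.INTER_CUBIC)
w=b['img']; cv2.imwrite('pics/ins.png',np.hstack([s[:420],w[:, 100:480]])[...,::-1])
E
```

```text
pos [445.2 213.8  81. ] rot [-180.   -0.   10.] w 31.4 F [ 1.   0.1 -2.6] gf 30.0
shift units [ 0.002 -0.001  0.01 ] | after turning [ 0.002 -0.001  0.01 ] turn units [-0.    -0.    -0.002]
```

View pics/ins.png

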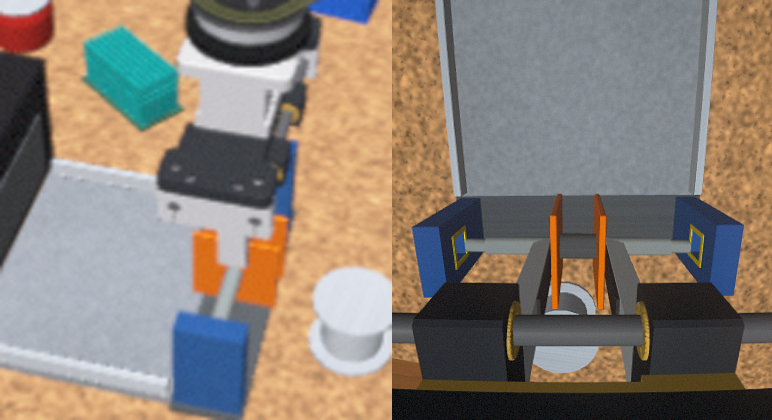

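The picture on the right shows the bar's pins at (468,246) and (692,246), level with the yellow frames at (461,246) and (697,246). I open slowly.

{"method": "step_arm", "body": {
  "plan": [
    {"dx": 0,"dy": 0,"dz": 0,"rx": 0,"ry": 0,"rz": 0,"claw": 0.64},
    {"dx": 0,"dy": 0,"dz": 0,"rx": 0,"ry": 0,"rz": 0,"claw": 0.6},
    {"dx": 0,"dy": 0,"dz": 0,"rx": 0,"ry": 0,"rz": 0,"claw": 0.56},
    {"dx": 0,"dy": 0,"dz": 0,"rx": 0,"ry": 0,"rz": 0,"claw": 0.52},
    {"dx": 0,"dy": 0,"dz": 0,"rx": 0,"ry": 0,"rz": 0,"claw": 0.48},
    {"dx": 0,"dy": 0,"dz": 0,"rx": 0,"ry": 0,"rz": 0,"claw": 0.44},
    {"dx": 0,"dy": 0,"dz": 0,"rx": 0,"ry": 0,"rz": 0,"claw": 0.43},
    {"dx": 0,"dy": 0,"dz": 0,"rx": 0,"ry": 0,"rz": 0,"claw": 0.43}
  ]
}}

```text
time_s: 26.9
ee_pos: [0.4451, 0.2138, 0.081]
eef_rot: [-3.142, -0.0, 0.175]
force: [0.2, 1.2, -1.9]
grip_width: 0.0541
grip_force: 4.6
```

```bash
python3 d.py 445.4 214.0 80 10.2; python3 - <<'E'
from h import *
b=shot('wrist'); w=b['img'][170:330,80:500]; cv2.imwrite('pics/ins2.png',cv2.resize(w,None,fx=1.9,fy=1.9,interpolation=cv2.INTER_CUBIC)[...,::-1])
E
```

```text
pos [445.1 213.8  81. ] rot [-180.   -0.   10.] w 54.1 F [ 0.2  1.2 -1.9] gf 4.6
shift units [ 0.003 -0.001  0.01 ] | after turning [ 0.003 -0.001  0.01 ] turn units [-0.    -0.    -0.002]
```

View pics/ins2.png

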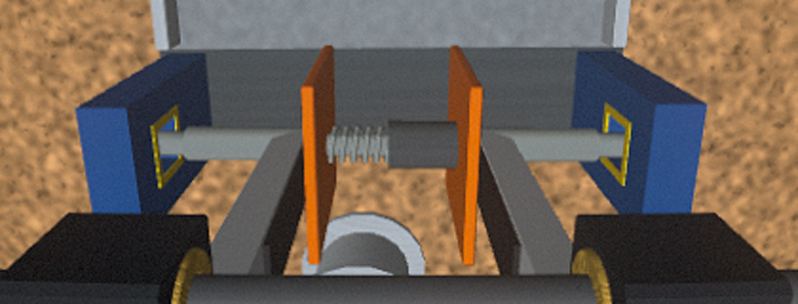

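Wrist crop: both pins have entered their recesses, at (165,143) and (620,143). I lower until they rest on the recess sills, then let go.

{"method": "step_arm", "body": {
  "plan": [
    {"dx": 0,"dy": 0,"dz": 0.02,"rx": 0,"ry": 0,"rz": 0,"claw": 0.43},
    {"dx": 0,"dy": 0,"dz": 0.01,"rx": 0,"ry": 0,"rz": 0,"claw": 0.43},
    {"dx": 0,"dy": 0,"dz": 0,"rx": 0,"ry": 0,"rz": 0,"claw": 0.43}
  ]
}}

```text
time_s: 27.25
ee_pos: [0.4451, 0.2138, 0.0778]
eef_rot: [3.142, 0.0, 0.175]
force: [0.0, 0.4, -1.5]
grip_width: 0.0537
grip_force: 4.6
```

{"method": "step_arm", "body": {
  "plan": [
    {"dx": 0,"dy": 0,"dz": 0,"rx": 0,"ry": 0,"rz": 0,"claw": 0.41},
    {"dx": 0,"dy": 0,"dz": 0,"rx": 0,"ry": 0,"rz": 0,"claw": 0.39},
    {"dx": 0,"dy": 0,"dz": 0,"rx": 0,"ry": 0,"rz": 0,"claw": 0.36},
    {"dx": 0,"dy": 0,"dz": 0,"rx": 0,"ry": 0,"rz": 0,"claw": 0.3},
    {"dx": 0,"dy": 0,"dz": 0,"rx": 0,"ry": 0,"rz": 0,"claw": 0.1},
    {"dx": 0,"dy": 0,"dz": 0,"rx": 0,"ry": 0,"rz": 0,"claw": 0.1},
    {"dx": 0,"dy": 0,"dz": 0,"rx": 0,"ry": 0,"rz": 0,"claw": 0.1}
  ]
}}

```text
time_s: 27.95
ee_pos: [0.4451, 0.2138, 0.078]
eef_rot: [-3.142, -0.0, 0.175]
force: [-0.0, 0.0, 0.3]
grip_width: 0.0835
grip_force: 0.0
```

```bash
python3 d.py 445.4 214.0 80 10.2; cat > fin.py <<'E'
from h import *
b=shot('wrist'); X=cloud(b); a=np.radians(10.2)
hsv=cv2.cvtColor(b['img'],cv2.COLOR_RGB2HSV); H,S=hsv[...,0],hsv[...,1]
m=(H<14)&(S>170)&(X[...,2]>.02)&(X[...,2]<.13)&(np.hypot(X[...,0]-.446,X[...,1]-.214)<.07)
P=(X[m]-[.4464,.2142,0])*1000; yy=-np.sin(a)*P[:,0]+np.cos(a)*P[:,1]
for s in (1,-1):
    q=P[yy*s>0]; print('plate',s,len(q),'outer y',np.percentile(abs(yy[yy*s>0]),[2,50,98]).round(1),'top z',np.percentile(q[:,2],98).round(1))
w=b['img']; cv2.imwrite('pics/fin.png',cv2.resize(w,None,fx=1.4,fy=1.4)[...,::-1])
E
python3 fin.py
```

```text
pos [445.1 213.8  78. ] rot [-180.   -0.   10.] w 83.5 F [-0.   0.   0.3] gf 0.0
shift units [ 0.003 -0.001 -0.02 ] | after turning [ 0.003 -0.001 -0.02 ] turn units [-0.    -0.    -0.002]
plate 1 786 outer y [23.8 24.3 27.8] top z 83.2
plate -1 1035 outer y [23.8 24.2 27.8] top z 83.0
```

Plate outer faces measure 2 x 28 = 56 mm apart, which is the home width. I back straight up and away.

{"method": "step_arm", "body": {
  "plan": [
    {"dx": 0,"dy": 0,"dz": -0.05,"rx": 0,"ry": 0,"rz": 0,"claw": 0.1},
    {"dx": 0,"dy": 0,"dz": -0.15,"rx": 0,"ry": 0,"rz": 0,"claw": 0.1},
    {"dx": 0,"dy": 0,"dz": -0.3,"rx": 0,"ry": 0,"rz": 0,"claw": 0.1},
    {"dx": 0,"dy": 0,"dz": -0.4,"rx": 0,"ry": 0,"rz": 0,"claw": 0.1},
    {"dx": 0,"dy": 0,"dz": -0.4,"rx": 0,"ry": 0,"rz": 0,"claw": 0.1},
    {"dx": -0.3,"dy": 0,"dz": -0.2,"rx": 0,"ry": 0,"rz": 0,"claw": 0.1},
    {"dx": -0.3,"dy": 0,"dz": 0,"rx": 0,"ry": 0,"rz": 0,"claw": 0.1},
    {"dx": -0.3,"dy": 0,"dz": 0,"rx": 0,"ry": 0,"rz": 0,"claw": 0.1},
    {"dx": 0,"dy": 0,"dz": 0,"rx": 0,"ry": 0,"rz": 0,"claw": 0.1},
    {"dx": 0,"dy": 0,"dz": 0,"rx": 0,"ry": 0,"rz": 0,"claw": 0.1}
  ]
}}

```text
time_s: 29.0
ee_pos: [0.3566, 0.1983, 0.2286]
eef_rot: [-3.141, -0.001, 0.175]
force: [0.7, 0.6, 0.5]
grip_width: 0.0849
grip_force: 0.0
```

```bash
python3 d.py 445.4 214.0 80 10.2; python3 fin.py; python3 - <<'E'
from h import *; from b2 import *
p=shot('scene'); X=cloud(p)
for t in ['flux_tin','solder_reel','screwdriver']: print(t,[(round(d['score'],2),d['rect']) for d in viewer.recognise(t,p)[:1]])
m=(X[...,2]>.042)&(X[...,2]<.055)&(abs(X[...,0]-.592)<.1)&(abs(X[...,1]+.275)<.11)
k,l,st,ce=cv2.connectedComponentsWithStats(m.astype(np.uint8))
for i in range(1,k):
    if st[i,4]>60: print('in tote',st[i,4],rect(X[l==i]))
E
```

```text
pos [356.6 198.3 228.6] rot [-1.8e+02 -1.0e-01  1.0e+01] w 84.9 F [0.7 0.6 0.5] gf 0.0
shift units [0.899 0.    1.488] | after turning [0.902 0.002 1.486] turn units [-0.    -0.001 -0.002]
plate 1 228 outer y [24. 25. 28.] top z 83.8
plate -1 330 outer y [23.9 24.6 28. ] top z 83.8
flux_tin [(0.82, [294.0, 256.3, 321.5, 285.3])]
solder_reel [(0.49, [306.8, 165.4, 326.3, 182.7])]
screwdriver [(0.59, [191.1, 182.6, 200.3, 210.6])]
in tote 240 (array([ 591. , -224.4]), array([87.1, 40.5]), 2.5, 'z', np.float64(0.0491))
```

```bash
python3 -c "
from station import hand_in
print(hand_in())"
```

```text
the job is handed in; nothing more can be done
None
```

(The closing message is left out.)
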